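Clamp the finial post with the reversing ratchet

TASK

Pick out the square steel post that has a ball on top and stand it upright, squarely, on the bed of the clamp between the two open jaws, and let go. The clamp's ratchet handle is still set to loosen: before turning anything, reach in under the wire guard and flip the small lever on the ratchet head over to the side where the jaws are, then swing the handle back, well away from the jaws' side, to feel that it now free-wheels without moving the jaw. Then work the handle to and fro until the jaw holds the post firmly, and leave it clamped, without ever opening the clamp wider or shifting the other things on the bench.

Things in the scene. Friction and masses are not known exactly. Their poses are not given: they have to be found in the camera images.
- clamp: bench-fixed rack clamp on a dark steel base plate (the bed) 14 mm thick, x -55 to 95, y -180 to 150 mm. Origin on the bench; z up, -x faces the robot, +y is the jaws' side. Grey gear housing 70 x 75 mm, 78 mm tall, at (0, -85) mm, under the ratchet head.
- guard_edge (a point): middle of the open front edge of the wire spatter guard over the ratchet head: a flat steel grille, 14 mm between bars, reaching from this edge 86 mm to clamp +x and 60 mm to either side in y, underside 180 mm and top 188 mm above the bench, on two 10 mm posts at its far corners. The lever beneath can be reached only with the tool slanted, about 40 degrees, coming from the handle's side
- slot (a point): middle of the open slot between the jaws, on the bed (14 mm above the bench), clamp frame axes, at (0, 75) mm of the clamp. The jaw faces are 46 mm apart at the start (y -23 moving face and +23 fixed face here), 46 to 50 mm wide in x, and their tops are 30 mm above the bed.
- post: the work: dark steel finial post, 28 mm square and 70 mm tall with a 30 mm ball on top, 104 mm overall, about 0.3 kg, standing. Origin: centre of its underside; z up, x and y square to its faces. It starts in any one of three places, two look-alikes in the others.
- spindle_top (a point): a point on the upright spindle axis of the ratchet, 96 mm above the bench, mid-height of the ratchet head (68 mm diameter, 80 to 112 mm above the bench); axes of the clamp; at (0, -85) mm of the clamp.
- handle_grip (a point): a point on the axis of the ratchet handle, 120 mm from the spindle axis and 96 mm above the bench. The handle points from the head to the robot's side (clamp -x at joint 0): a level bar, 16 mm thick, with a 22 mm thick knurled grip from 83 to 155 mm from the spindle.
- handle (a joint): angle of the ratchet handle, rad, clockwise from above positive, i.e. its free end moves towards the jaws' side; 0 points to clamp -x; stops at -0.6 and 0.6; starts 0.2 to 0.5. Some 3 to 6 N at the grip moves it; it stays where left.
- lever_tab (a point): top centre of the upright tab (8 mm thick, 10 mm deep, 28 mm tall, standing on the head at 112 mm, top at 140 mm above the bench) at the end of the small dark direction lever on top of the ratchet head. Lever pivot: on the handle's line, 28 mm from the spindle axis towards the grip; tab 48 mm from the pivot, beyond the spindle. It turns with the handle.
- lever (a joint): angle of the direction lever, rad, counter-clockwise from above: 0 tab away from the jaws (loosen; always the start), 0.6 tab on the jaws' side (tighten), each 0.3 off the handle's line; about 1.5 N at the tab; it snaps over past 0.3. At tighten, swinging the handle's end to the jaws' side closes the jaw, swinging away free-wheels; at loosen the reverse. 20 teeth: a stroke may lose 0.3 rad before it bites
- rack (a joint): travel of the rack that carries the moving jaw, m: 0 at the start, grows as the jaw closes towards the fixed jaw, 14 mm per rad of driving. The jaw meets the post, pushes it against the fixed jaw at 0.018, and from there its springs are squeezed.
- jaw (a joint): how far the sprung face of the moving jaw is pressed back, m: 0 free, 0.006 fully back; 4 N per mm.
- jaw_face (a point): centre of the bearing face of the moving jaw, 16 mm above the bed; clamp axes (closing goes to +y).
- tube: bystander, look-alike: plain square steel tube 28 mm, 95 mm tall, no ball; origin at its foot.
- round_post: bystander, look-alike: round steel post, 30 mm diameter and 70 mm tall, with a 30 mm ball on top; origin at its foot.
- wrench: bystander: spanner 180 mm long, 8 mm thick, flat on the bench under the handle; origin at its middle.
- hammer: bystander: hammer 260 mm long, lying; origin at its middle.
- brush: bystander: brush 200 mm long, 20 mm tall, lying; origin at its middle.
- magnet: bystander: triangular welding magnet, about 85 mm, 18 mm tall, lying near the clamp; origin at its middle.
- jar: bystander: glass jar 64 mm diameter, 75 mm tall, behind the clamp; origin at its foot.
Things that resemble listed ones, but are neither listed nor needed, are in the scene too. What is shaped like the post but blue or turquoise is not meant.

How it is judged:
By the outcome, as a careful person would: the job done as asked, in the order asked, and still so for the second after the job is handed in, with the robot touching nothing.
It also fails if it takes over 72 s, if anything falls off the work surface, if the arm or the gripper's body presses on something with over 40 N, if the wrist force passes 120 N, or if a joint passes its speed limit or range.

ROBOT

A 6-joint arm with a two-finger parallel gripper is mounted at the origin on the work surface. World frame = base frame: x ahead of the robot, y to its left, z up, the work surface at z = 0. Lengths are in m, angles in rad, forces in N, time in s.
With the tool pointing down it reaches from about 0.375 to 0.975 m from the base axis. Payload 3.8 kg.
Tool frame: the origin (TCP) lies on the mounting face of the last link; the fingertips stand 173 mm ahead of it and the grasp point (between the pads) lies 155 mm ahead of it; z points along the fingers, y is the direction in which the jaws open and shut (so a half turn about z gives the same grasp; the last joint's range is limited). The gripper opens to 85 mm and grips with 20 to 120 N. Pads are 22 mm wide; open, the fingers measure 114 mm over their backs; the gripper's body (76 mm by 85 mm) begins 54 mm behind the grasp point. The pads swing forward as they close: fully open they stand 13 mm farther back than shut.
Start: joints at [1.142, 0.264, 1.604, -0, 1.274, -0.037], TCP at [0.258, 0.624, 0.405] pointing down, gripper open.
Joint ranges: [-2.63, 2.63], [-0.94, 2.18], [0.31, 2.57], [-1.31, 4.45], [0, 2.66], [-2.55, 2.55]. Speed limits (rad/s): [2.57, 2.57, 3.14, 3.14, 3.14, 3.14].

INTERFACE

Orientations are given as a rotation vector (axis times angle).
In Python, from workcell import bot, imaging, order gives the robot as it stands. The module is installed in compiled form; this text tells all that it offers.
- The arm moves only by the shell command python3 -m creep 'ROWS' [OPENING] [FORCE]. ROWS is JSON, a list of rows, each an object with "slide": the shift along the tool's x, y, z each as a share of 25 mm, from -1 to 1, a list of three; "angular": the turn, a rotation vector about the tool's x, y, z each as a share of 4 degrees, from -1 to 1, a list of three. A call has 1 to 5 rows; each row shifts and turns the commanded pose from where the row before left it, along the tool's axes as they then stand; what a row does not reach is not made up. A row lasts 1/12 s, in which the tool goes at most 41.7 mm and 7.16 degrees, less where a joint would pass 70% of its speed; a pose out of reach is approached as far as the arm can. A call with a number of a shift or a turn outside -1 to 1 is refused whole. A call with a gripper value outside its range is refused whole. OPENING is the closure, from -1 (fully open) to 1 (shut), set as the call begins (- or left out, the last holds). The fingers move at their own pace and stop on an object; FORCE is the grip in N (left out, the last holds). Time passes only in rows, so rows that do not move let the fingers close. It gives the time, the measured TCP pose, the force and the opening at its end, in the units of the state.
- bot.read_state(): the state, without advancing time (a new reading comes with each control period).
- imaging.read_camera(name): name is "scene" or "side" or "wrist"; returns (picture, depth): 384x512x3 uint8, red, green, blue; 384x512 float32, m along the optical axis (not along the pixel's ray), 0 where there is no reading.
- imaging.camera_model(name): a dict with "fovy" (degrees; the focal length in pixels is half the picture's height over the tangent of half this angle, whatever the lens; pixels are square), "cx", "cy" (the principal point, pixels), "k1" (the pictures are not rectified: a ray, as slopes to the right and down, at radius r is drawn at 1 + k1 r^2 times it, then the intrinsics apply), "camera_from_world" (4x4, takes a point from world to camera coordinates); the wrist camera has in their place "tool_from_camera" (4x4, takes a point from camera to tool coordinates, whose origin is the TCP and whose axes are the flange's). Camera axes: x right, y down, z forward; pixel columns grow to the right and rows downward; lengths in m; the calibration is good to about 2 mm. A picture is of the moment at which its call begins: read the wrist's pose just before it. camera_model takes no time and is no camera call.
- order.finish_job(): hands the job in, once; it reports no verdict.
The state is a dict: "time": time; "q": joint angles; "joint_vel": joint speeds; "joint_torque": joint torques, N m; "tool_pos": TCP position; "tcp_rot": TCP orientation; "wrist_force": force on the tool from outside, world axes, zero at the start; "torque": the same for the moment, N m; "width": opening from 0.0 (shut) to 1.0 (fully open).
Only numpy, scipy, OpenCV 4.12 (cv2) and the standard library are available. Lean on these libraries where they do the work, as an engineer would, in place of code of your own. Each camera call takes 0.05 s, during which the arm holds its last target.

## Working session

There is one attempt and no reset: what is moved stays moved. The work goes in short steps, Python scripts to look and compute and a shell command to move; the robot and the scene stay as the last step left them, time stands still between calls to the robot, and variables do not carry over. Pictures are saved under pics/ and viewed, and the job is handed in when it is done.

```bash
mkdir -p pics; ls
cat > h.py <<'E'
import numpy as np, cv2
from workcell import bot, imaging, order
from scipy.spatial.transform import Rotation as R
def snap(name,fn=None):
    s=bot.read_state(); p,d=imaging.read_camera(name); m=imaging.camera_model(name)
    np.savez(f'{fn or name}.npz',p=p,d=d,pos=s['tool_pos'],rot=s['tcp_rot'])
    cv2.imwrite(f'pics/{fn or name}.png',p[:,:,::-1]); return p,d
def load(fn):
    z=np.load(fn+'.npz'); return z['p'],z['d'],z['pos'],z['rot']
def cam(name,pos=None,rot=None):
    m=imaging.camera_model(name); f=192/np.tan(np.radians(m['fovy'])/2)
    if 'camera_from_world' in m: T=np.linalg.inv(np.array(m['camera_from_world']))
    else:
        W=np.eye(4);W[:3,:3]=R.from_rotvec(rot).as_matrix();W[:3,3]=pos
        T=W@np.array(m['tool_from_camera'])
    K=np.array([[f,0,m['cx']],[0,f,m['cy']],[0,0,1.]])
    return K,m['k1'],T
def ray(name,fn,u,v):
    p,d,pos,rot=load(fn);K,k1,T=cam(name,pos,rot)
    xy=np.array([(u-K[0,2])/K[0,0],(v-K[1,2])/K[1,1]]); a=xy.copy()
    for _ in range(30): a=xy/(1+k1*(a@a))
    return T,a
def px(name,fn,u,v):  # by depth
    T,a=ray(name,fn,u,v); d=load(fn)[1]; z=np.median(d[int(v)-1:int(v)+2,int(u)-1:int(u)+2])
    return (T@np.array([a[0]*z,a[1]*z,z,1]))[:3]
def pz(name,fn,u,v,z):  # by height
    T,a=ray(name,fn,u,v); r=T[:3,:3]@np.array([a[0],a[1],1]); o=T[:3,3]
    return o+r*(z-o[2])/r[2]
def proj(name,P,fn=None):
    pos=rot=None
    if fn: _,_,pos,rot=load(fn)
    K,k1,T=cam(name,pos,rot); c=np.linalg.inv(T)@np.append(P,1); a=c[:2]/c[2]; a=a*(1+k1*(a@a))
    return a*K[0,0]+K[:2,2]
def cloud(name,fn):
    p,d,pos,rot=load(fn);K,k1,T=cam(name,pos,rot)
    v,u=np.mgrid[:384,:512]; x=(u-K[0,2])/K[0,0]; y=(v-K[1,2])/K[1,1]; ax,ay=x.copy(),y.copy()
    for _ in range(30):
        s=1+k1*(ax**2+ay**2); ax,ay=x/s,y/s
    c=np.stack([ax*d,ay*d,d],-1)@T[:3,:3].T+T[:3,3]; c[d==0]=np.nan
    return c
def crop(fn,u0,v0,u1,v1,out,k=4):
    p=load(fn)[0][v0:v1,u0:u1]; cv2.imwrite(f'pics/{out}.png',cv2.resize(p,None,fx=k,fy=k,interpolation=cv2.INTER_CUBIC)[:,:,::-1])
E
python3 - <<'E'
from h import *
for n in ['scene','side','wrist']:
    snap(n); m=imaging.camera_model(n); print(n,m['fovy'],m['k1'],cam(n,[0,0,0],[0,0,0])[2].round(3).tolist())
print(bot.read_state())
E
```

```text
pics
scene 49.585406254237185 0.003072527347871658 [[0.268, 0.817, -0.51, 1.261], [0.963, -0.223, 0.149, -0.219], [0.008, -0.532, -0.847, 1.323], [0.0, 0.0, 0.0, 1.0]]
side 57.23278880183156 -0.021025186688968137 [[0.948, -0.175, 0.267, 0.278], [-0.319, -0.478, 0.818, -0.804], [-0.016, -0.861, -0.509, 0.623], [0.0, 0.0, 0.0, 1.0]]
wrist 59.44533599016711 -0.08074074473080965 [[0.0, -0.958, -0.287, 0.074], [1.0, 0.0, -0.0, 0.0], [0.0, -0.287, 0.958, 0.031], [0.0, 0.0, 0.0, 1.0]]
{'time': 0.15, 'q': array([ 1.14208584e+00,  2.64579806e-01,  1.60507011e+00,  9.78488098e-06,
        1.27370437e+00, -3.69146830e-02]), 'joint_vel': array([-0.0001578 , -0.00274886, -0.00365717,  0.00136247, -0.00115396,
        0.00020397]), 'joint_torque': array([ 3.49223046e-04, -5.15902984e+01, -3.67961240e+01, -3.14168301e-05,
        8.06788215e-03,  8.84539801e-07]), 'tool_pos': array([0.25764633, 0.62360516, 0.40364266]), 'tcp_rot': array([-6.11425982e-01, -3.08109473e+00,  2.68877768e-03]), 'wrist_force': array([-0.01272999,  0.24857477,  0.38455135]), 'torque': array([-0.01726484, -0.00189516,  0.04550757]), 'width': 1.000530110457137}
```

View pics/scene.png

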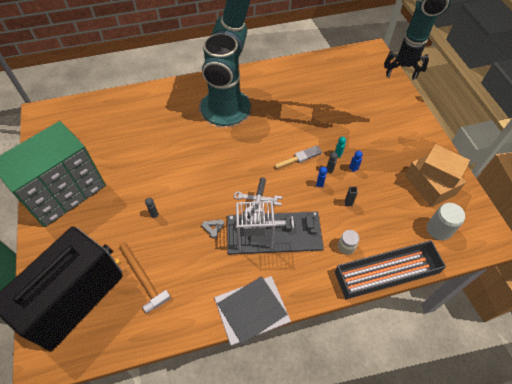

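View pics/side.png

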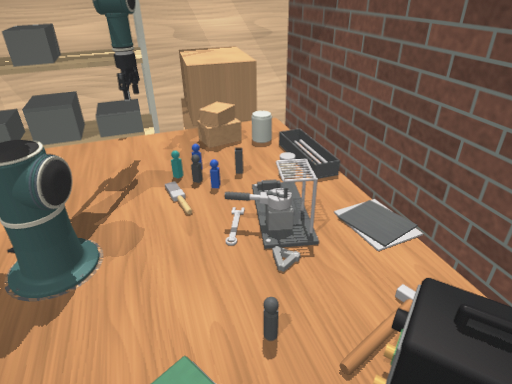

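View pics/wrist.png

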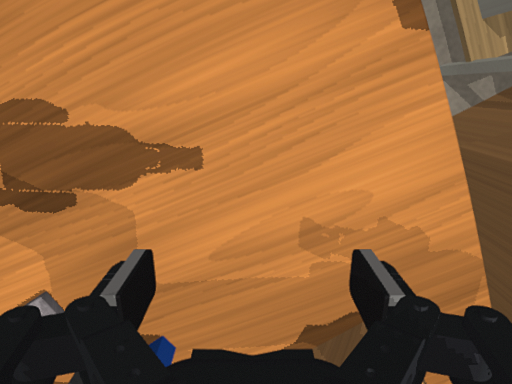

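Run:
```python
from h import *
p=load('scene')[0];q=load('side')[0]
def c(p,u0,v0,u1,v1): return cv2.resize(p[v0:v1,u0:u1],(390,290),interpolation=cv2.INTER_CUBIC)
a=np.vstack([np.hstack([c(p,131,190,171,220),c(p,310,130,374,210)]),np.hstack([c(q,155,135,255,200),c(q,245,290,300,345)])])
cv2.imwrite('pics/c1.png',a[:,:,::-1])
crop('scene',200,165,330,260,'c2',6); crop('side',220,145,330,275,'c3',5)
```

```text
(no output)
```

View pics/c1.png

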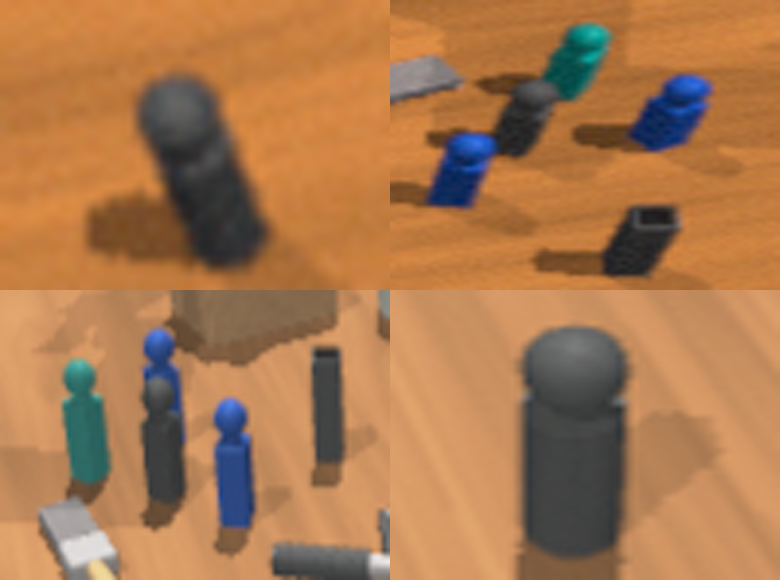

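View pics/c2.png

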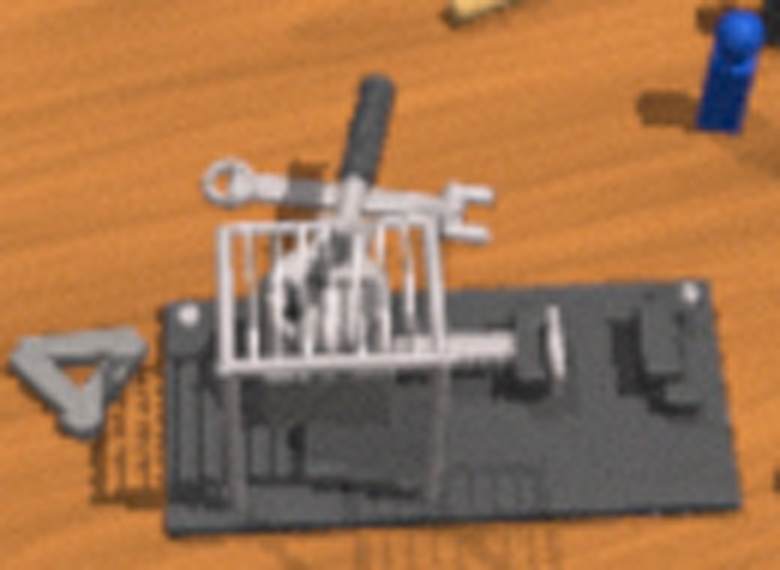

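View pics/c3.png

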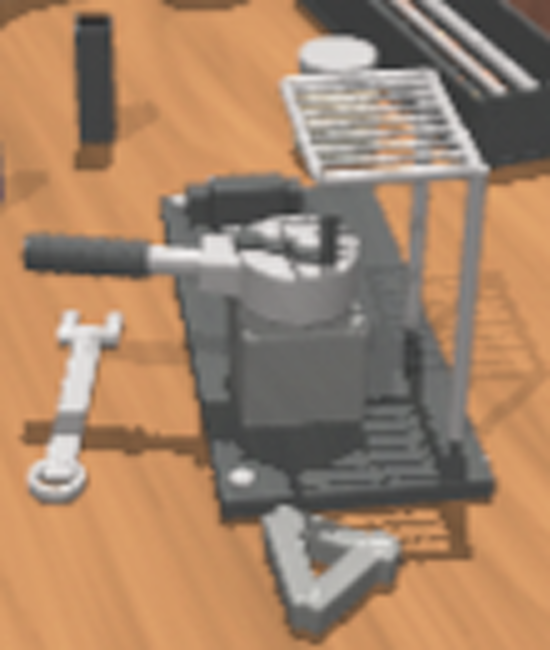

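Three dark candidates, in scene pixels:
- (151,207) has a ball but a smooth round shaft, so it is the round_post.
- (351,196) is hollow with no ball, so it is the tube.
- (331,161) has a ball and flat, two-tone faces, so it is likely the post.

I'll measure these next.

Run:
```python
from h import *
print('plate corners top z=.014')
C=[pz('scene','scene',u,v,.014) for u,v in [(227.5,215.8),(318,212.2),(323.7,248.5),(228,253)]]
for c in C: print(c.round(4))
c=cloud('scene','scene'); cs=cloud('side','side')
# plate top points
m=(abs(c[...,2]-.014)<.006)
p=load('scene')[0].astype(int)
dark=(p.max(-1)<110)&(p.max(-1)-p.min(-1)<25)
mm=np.zeros_like(m); mm[205:262,222:330]=1
P=c[m&dark&mm][:,:2]
r=cv2.minAreaRect(P.astype(np.float32)*1000); print(r, np.median(c[m&dark&mm][:,2]))
for (u,v) in [(334,154),(331,168),(151,201),(354,188),(350,204),(340,150),(357,155),(322,178)]: print(u,v,px('scene','scene',u,v).round(3))
for (u,v) in [(196,160),(196,175),(271,305),(271,325)]: print('s',u,v,px('side','side',u,v).round(3))
# candidate clouds
for nm,cc,pp,ctr in [('A',c,p,None),]:
    pass
```

```text
plate corners top z=.014
[ 0.5352 -0.1144  0.014 ]
[0.6072 0.205  0.014 ]
[0.7475 0.1745 0.014 ]
[ 0.6767 -0.1464  0.014 ]
((638.3271484375, 18.723907470703125), (345.1272888183594, 148.81121826171875), 77.41488647460938) 0.014104091633100113
334 154 [0.435 0.318 0.103]
331 168 [0.446 0.314 0.031]
151 201 [ 0.457 -0.36   0.099]
354 188 [0.589 0.335 0.095]
350 204 [0.607 0.329 0.016]
340 150 [0.384 0.373 0.046]
357 155 [0.458 0.401 0.097]
322 178 [0.498 0.254 0.06 ]
s 196 160 [0.432 0.302 0.089]
s 196 175 [0.427 0.305 0.029]
s 271 305 [ 0.446 -0.382  0.099]
s 271 325 [ 0.445 -0.386  0.048]
```

```bash
python3 -m creep '[{"slide":[-0.89,-0.68,0],"angular":[0,0,0]},{"slide":[-0.89,-0.68,0],"angular":[0,0,0]},{"slide":[-0.89,-0.68,0],"angular":[0,0,0]},{"slide":[-0.89,-0.68,0],"angular":[0,0,0]},{"slide":[-0.89,-0.68,0],"angular":[0,0,0]}]' -1 40
python3 -m creep '[{"slide":[-0.89,-0.68,0],"angular":[0,0,0]},{"slide":[-0.89,-0.68,0],"angular":[0,0,0]},{"slide":[-0.89,-0.68,0],"angular":[0,0,0]},{"slide":[-0.89,-0.68,0],"angular":[0,0,0]},{"slide":[-0.89,-0.68,0],"angular":[0,0,0]}]'
python3 -m creep '[{"slide":[-0.89,-0.68,0],"angular":[0,0,0]},{"slide":[-0.89,-0.68,0],"angular":[0,0,0]},{"slide":[-0.89,-0.68,0],"angular":[0,0,0]},{"slide":[0,0,0],"angular":[0,0,0]}]'
python3 -c "
from h import *
snap('wrist','w1')"
```

```text
time: 0.57
tool_pos: [0.3284, 0.5016, 0.4042]
tcp_rot: [-0.611, -3.081, 0.001]
wrist_force: [1.4, 0.3, 0.2]
width: 0.994
time: 0.98
tool_pos: [0.3988, 0.3804, 0.4044]
tcp_rot: [-0.611, -3.081, 0.001]
wrist_force: [0.6, 0.0, 0.3]
width: 1.001
time: 1.32
tool_pos: [0.4423, 0.3057, 0.4044]
tcp_rot: [0.617, 3.079, -0.003]
wrist_force: [-0.6, -1.1, -0.5]
width: 1.002
```

View pics/w1.png

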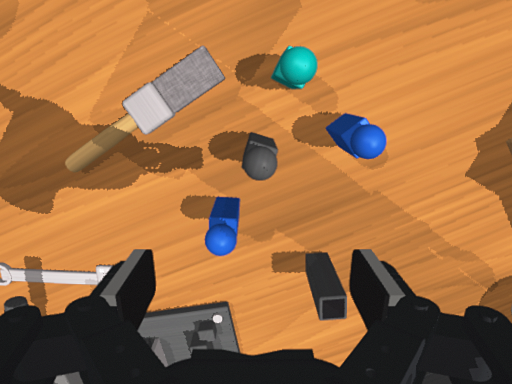

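```bash
python3 -c "
from h import *
crop('w1',225,115,305,195,'c4',7)
c=cloud('wrist','w1')
for u,v in [(260,160),(256,137),(297,66),(368,141),(221,240)]: print(u,v,px('wrist','w1',u,v).round(4))
"
```

```text
260 160 [0.4266 0.319  0.1022]
256 137 [0.4162 0.3204 0.0357]
297 66 [0.3697 0.3728 0.1026]
368 141 [0.4456 0.4061 0.1021]
221 240 [0.4796 0.2602 0.1021]
```

View pics/c4.png

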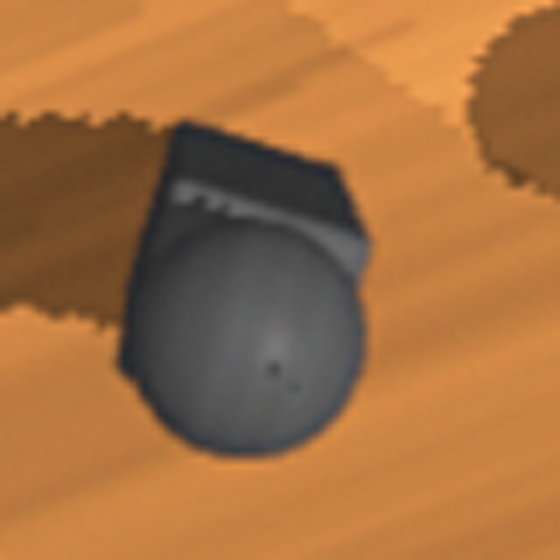

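This is the square shaft with a ball, at wrist (260,155), so it is the post. Next I'll get its exact pose and yaw.

```bash
python3 -c "
from h import *
for (a,b,z) in [((250,141.9),(277.4,150),.07),((250.7,132.4),(272.6,138.6),0)]:
    A=pz('wrist','w1',*a,z);B=pz('wrist','w1',*b,z);d=B-A
    n=np.array([-d[1],d[0]])/np.hypot(*d[:2])
    print(A.round(4),B.round(4),np.hypot(*d[:2]),np.degrees(np.arctan2(d[1],d[0])), 'ctr', ((A+B)[:2]/2+.014*n).round(4),((A+B)[:2]/2-.014*n).round(4))
c=cloud('wrist','w1'); P=c[140:182,238:282].reshape(-1,3); P=P[(P[:,2]>.085)]
f=lambda q: np.linalg.norm(P-q[:3],axis=1)-.015
from scipy.optimize import least_squares
print(least_squares(f,[.435,.315,.089],loss='soft_l1',f_scale=.002).x, len(P))
s=bot.read_state();M=R.from_rotvec(s['tcp_rot']).as_matrix();print(M.round(4),s['tool_pos'])
"
```

```text
[0.414  0.3151 0.07  ] [0.4303 0.3352 0.07  ] 0.025918438447213556 50.89902614904901 ctr [0.4113 0.334 ] [0.433  0.3163]
[0.4137 0.3154 0.    ] [0.4293 0.3352 0.    ] 0.025179434501889447 51.660863529023295 ctr [0.4105 0.334 ] [0.4325 0.3166]
[0.43185379 0.31710863 0.08831677] 947
[[-9.228e-01  3.852e-01 -2.000e-04]
 [ 3.852e-01  9.228e-01 -6.000e-04]
 [-0.000e+00 -7.000e-04 -1.000e+00]] [0.44155493 0.30721153 0.40440416]
```

```bash
python3 -m creep '[{"slide":[0.51,0.21,0],"angular":[0,0,1]},{"slide":[0,0,0.8],"angular":[0,0,1]},{"slide":[0,0,0.8],"angular":[0,0,1]},{"slide":[0,0,0.8],"angular":[0,0,1]},{"slide":[0,0,0],"angular":[0,0,0]}]'
python3 -c "
from h import *
snap('wrist','w2')
s=bot.read_state();M=R.from_rotvec(s['tcp_rot']).as_matrix();print(M.round(4),s['tool_pos'],s['q'])
c=cloud('wrist','w2'); P=c.reshape(-1,3); P=P[(P[:,2]>.085)&(np.hypot(P[:,0]-.432,P[:,1]-.317)<.03)&(P[:,2]<.11)]
f=lambda q: np.linalg.norm(P-q[:3],axis=1)-.015
from scipy.optimize import least_squares
print(least_squares(f,[.435,.315,.089],loss='soft_l1',f_scale=.002).x, len(P))
"
```

```text
time: 1.78
tool_pos: [0.4288, 0.3185, 0.34]
tcp_rot: [-1.034, -2.961, 0.01]
wrist_force: [-1.0, -0.3, -1.0]
width: 1.001
[[-0.7845  0.6201 -0.0051]
 [ 0.6201  0.7845 -0.003 ]
 [ 0.0022 -0.0055 -1.    ]] [0.42940809 0.31886181 0.34205159] [ 5.92030724e-01  5.02541165e-02  1.96910324e+00  4.09042301e-04
  1.12815861e+00 -3.10113794e-01]
[0.43198027 0.31691606 0.08831967] 1452
```

View pics/w2.png

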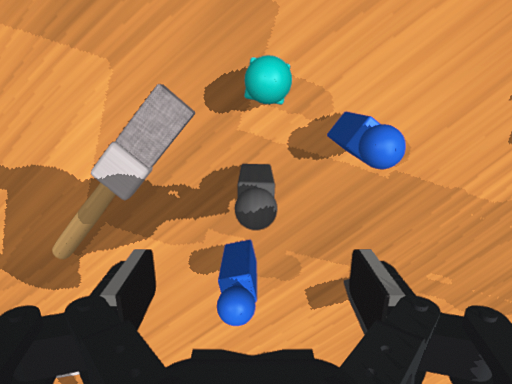

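```bash
python3 -m creep '[{"slide":[-0.13,0,0.6],"angular":[0,0,0]},{"slide":[0,0,1],"angular":[0,0,0]},{"slide":[0,0,1],"angular":[0,0,0]},{"slide":[0,0,1],"angular":[0,0,0]},{"slide":[0,0,0.8],"angular":[0,0,0]}]'
python3 -m creep '[{"slide":[0,0,0.5],"angular":[0,0,0]},{"slide":[0,0,0.45],"angular":[0,0,0]},{"slide":[0,0,0],"angular":[0,0,0]},{"slide":[0,0,0],"angular":[0,0,0]}]'
```

```text
time: 2.25
tool_pos: [0.4336, 0.3176, 0.2347]
tcp_rot: [1.03, 2.967, 0.002]
wrist_force: [0.0, -0.7, -0.6]
width: 0.998
time: 2.58
tool_pos: [0.4337, 0.3172, 0.2114]
tcp_rot: [1.033, 2.967, 0.0]
wrist_force: [0.1, 0.5, 0.3]
width: 0.999
```

```bash
python3 -m creep '[{"slide":[0,0,0.06],"angular":[0,0,0]},{"slide":[0,0,0],"angular":[0,0,0]},{"slide":[0,0,0],"angular":[0,0,0]},{"slide":[0,0,0],"angular":[0,0,0]},{"slide":[0,0,0],"angular":[0,0,0]}]' 1 60
python3 -m creep '[{"slide":[0,0,0],"angular":[0,0,0]},{"slide":[0,0,0],"angular":[0,0,0]},{"slide":[0,0,0],"angular":[0,0,0]}]'
```

```text
time: 3.0
tool_pos: [0.4336, 0.3168, 0.2102]
tcp_rot: [1.034, 2.966, 0.001]
wrist_force: [2.0, 2.8, 4.3]
width: 0.317
time: 3.25
tool_pos: [0.4337, 0.3169, 0.2102]
tcp_rot: [1.034, 2.966, 0.001]
wrist_force: [-2.4, -2.1, 5.0]
width: 0.318
```

```bash
python3 -m creep '[{"slide":[0,0,-0.6],"angular":[0,0,0]},{"slide":[0,0,-1],"angular":[0,0,0]},{"slide":[0,0,-1],"angular":[0,0,0]},{"slide":[0,0,-1],"angular":[0,0,0]},{"slide":[0,0,-1],"angular":[0,0,0]}]'
python3 -m creep '[{"slide":[0,0,-1],"angular":[0,0,-1]},{"slide":[0,0,-0.6],"angular":[0,0,-1]},{"slide":[0,0,0],"angular":[0,0,-1]},{"slide":[0,0,0],"angular":[0,0,-1]},{"slide":[0,0,0],"angular":[0,0,-1]}]'
python3 -m creep '[{"slide":[0,0,0],"angular":[0,0,-1]},{"slide":[0,0,0],"angular":[0,0,-0.5]},{"slide":[0,0,0],"angular":[0,0,0]}]'
python3 -c "
from h import *
snap('wrist','w3')
s=bot.read_state();M=R.from_rotvec(s['tcp_rot']).as_matrix();print(M.round(4),s['tool_pos'],s['wrist_force'])
d=M.T@(np.array([.6418,.1219,s['tool_pos'][2]])-s['tool_pos']);print(d, np.degrees(np.arctan2(M[1,1],M[0,1])))
"
```

```text
time: 3.67
tool_pos: [0.4327, 0.3164, 0.324]
tcp_rot: [-1.034, -2.965, 0.003]
wrist_force: [0.3, 0.4, -3.2]
width: 0.319
time: 4.08
tool_pos: [0.433, 0.3166, 0.3637]
tcp_rot: [-0.498, -3.101, 0.001]
wrist_force: [0.7, -0.2, -4.9]
width: 0.318
time: 4.33
tool_pos: [0.4329, 0.3165, 0.363]
tcp_rot: [-0.339, -3.121, 0.002]
wrist_force: [-0.8, 0.6, -3.1]
width: 0.322
[[-0.9763  0.2164 -0.0019]
 [ 0.2164  0.9763 -0.0012]
 [ 0.0016 -0.0015 -1.    ]] [0.43300306 0.31656915 0.36310768] [-0.19876648  0.30486934 -3.51662855]
[-2.45971445e-01 -1.44880162e-01 -1.64844241e-04] 77.5040864757308
```

View pics/w3.png

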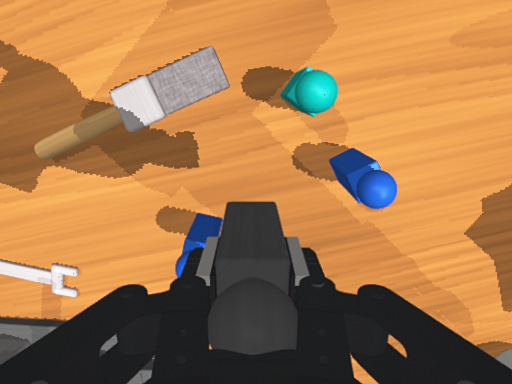

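```bash
python3 -m creep '[{"slide":[-0.97,-0.446,0],"angular":[0,0,0]},{"slide":[-0.97,-0.446,0],"angular":[0,0,0]},{"slide":[-0.97,-0.446,0],"angular":[0,0,0]},{"slide":[-0.97,-0.446,0],"angular":[0,0,0]},{"slide":[-0.97,-0.446,0],"angular":[0,0,0]}]'
python3 -m creep '[{"slide":[-0.97,-0.446,0],"angular":[0,0,0]},{"slide":[-0.97,-0.446,0],"angular":[0,0,0]},{"slide":[-0.97,-0.446,0],"angular":[0,0,0]},{"slide":[-0.97,-0.446,0],"angular":[0,0,0]},{"slide":[-0.97,-0.446,0],"angular":[0,0,0]}]'
python3 -m creep '[{"slide":[-0.97,-0.446,0],"angular":[0,0,0]},{"slide":[-0.97,-0.446,0],"angular":[0,0,0]},{"slide":[-0.97,-0.446,0],"angular":[0,0,0]},{"slide":[0,0,0],"angular":[0,0,0]}]'
python3 -c "
from h import *
snap('wrist','w4');print(load('w4')[2:])
"
```

```text
time: 4.8
tool_pos: [0.5404, 0.2354, 0.3636]
tcp_rot: [-0.342, -3.122, 0.001]
wrist_force: [1.3, 0.6, -4.0]
width: 0.317
time: 5.22
tool_pos: [0.6469, 0.1547, 0.3633]
tcp_rot: [-0.343, -3.121, 0.001]
wrist_force: [-0.1, 1.1, -4.0]
width: 0.317
time: 5.55
tool_pos: [0.7131, 0.1038, 0.3631]
tcp_rot: [0.347, 3.12, -0.003]
wrist_force: [0.1, 0.5, -3.5]
width: 0.322
(array([0.71308788, 0.10381946, 0.36306514]), array([ 0.34681845,  3.12034829, -0.00313877]))
```

View pics/w4.png

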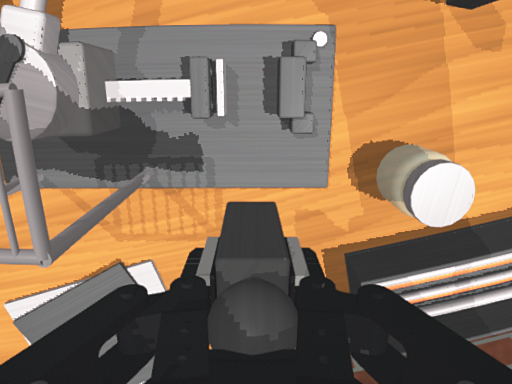

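```bash
python3 -c "
from h import *
crop('w4',90,15,345,195,'c5',3)
"
```

```text
(no output)
```

View pics/c5.png

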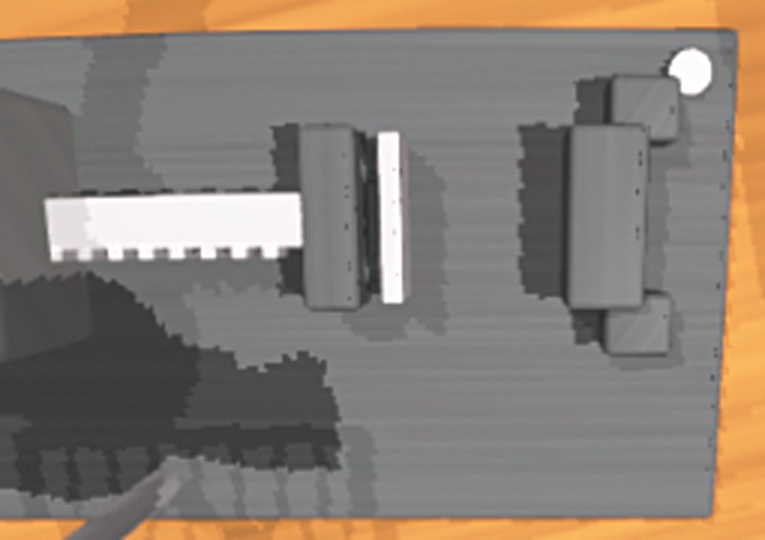

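```bash
python3 -c "
from h import *
w=lambda u,v,z: pz('wrist','w4',u,v,z)
m=[w(223,58.7,.044),w(224,116,.044)];f=[w(280,56.7,.044),w(279,116.7,.044)]
c=[w(335.7,25,.014),w(327.3,187.3,.014)]
for n,(a,b) in [('m',m),('f',f),('plate',c)]: print(n,a.round(4),b.round(4),np.hypot(*(b-a)[:2]).round(4),np.degrees(np.arctan2((b-a)[1],(b-a)[0])).round(2))
print('slot',np.mean(m+f,0))
yaw=np.radians(-12.6);X=np.array([np.cos(yaw),np.sin(yaw)]);Y=np.array([-X[1],X[0]])
print('gap',(np.mean(f,0)-np.mean(m,0))[:2]@Y)
pc=np.mean(c,0)[:2]; print('origin from plate',pc-.02*X-.15*Y, 'slot',pc-.02*X-.075*Y)
# post foot in this picture
s=bot.read_state();M=R.from_rotvec(s['tcp_rot']).as_matrix()
t=np.mean(m+f,0);t[2]=s['tool_pos'][2];print(M.T@(t-s['tool_pos']))
"
```

```text
m [0.611  0.1025 0.044 ] [0.6556 0.0924 0.044 ] 0.0458 -12.81
f [0.6196 0.1477 0.044 ] [0.6663 0.1373 0.044 ] 0.0479 -12.56
plate [0.6014 0.2039 0.014 ] [0.7461 0.1721 0.014 ] 0.1482 -12.39
slot [0.63811577 0.11999339 0.044     ]
gap 0.046086249782438804
origin from plate [0.62150834 0.04596769] slot [0.63786908 0.11916144]
[ 7.48942098e-02 -1.73981467e-03  5.64069313e-05]
```

```bash
python3 -m creep '[{"slide":[0.98,-0.07,0],"angular":[0,0,0]},{"slide":[0.98,0,0],"angular":[0,0,0]},{"slide":[0.98,0,0],"angular":[0,0,0]},{"slide":[0,0,0.8],"angular":[0,0,0]},{"slide":[0,0,1],"angular":[0,0,0]}]'
python3 -m creep '[{"slide":[0,0,0.9],"angular":[0,0,0]},{"slide":[0,0,0.6],"angular":[0,0,0]},{"slide":[0,0,0],"angular":[0,0,0]},{"slide":[0,0,0],"angular":[0,0,0]}]'
python3 -c "
from h import *
snap('wrist','w5');snap('side','s5');print(load('w5')[2:]);snap('scene','sc5')
crop('s5',225,120,335,220,'c6',6)
"
```

```text
time: 6.02
tool_pos: [0.6371, 0.1227, 0.3218]
tcp_rot: [0.339, 3.119, 0.003]
wrist_force: [0.8, 0.0, -4.3]
width: 0.316
time: 6.35
tool_pos: [0.6366, 0.1219, 0.2803]
tcp_rot: [-0.34, -3.119, 0.001]
wrist_force: [0.7, -0.1, -3.1]
width: 0.32
(array([0.63659329, 0.12189952, 0.2802592 ]), array([-3.40134975e-01, -3.11910498e+00,  1.28324012e-03]))
```

View pics/w5.png

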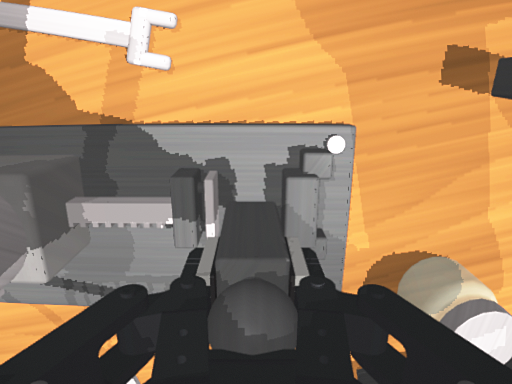

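View pics/c6.png

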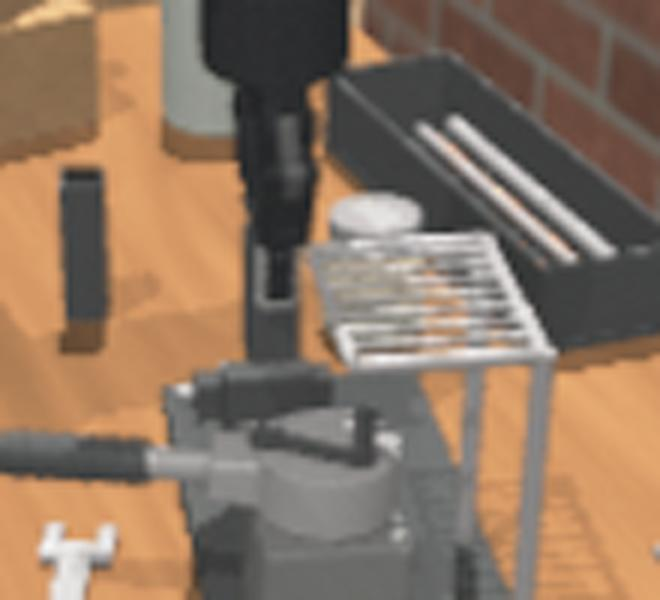

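```bash
python3 -m creep '[{"slide":[-0.12,-0.06,0.4],"angular":[0,0,0]},{"slide":[0,0,0.8],"angular":[0,0,0]},{"slide":[0,0,0.7],"angular":[0,0,0]},{"slide":[0,0,0.2],"angular":[0,0,0]},{"slide":[0,0,0],"angular":[0,0,0]}]'
python3 -m creep '[{"slide":[0,0,0.08],"angular":[0,0,0]},{"slide":[0,0,0],"angular":[0,0,0]}]'
```

```text
time: 6.92
tool_pos: [0.6397, 0.1191, 0.2274]
tcp_rot: [-0.341, -3.119, 0.002]
wrist_force: [-0.1, -0.5, -3.8]
width: 0.319
time: 7.08
tool_pos: [0.6412, 0.1194, 0.2285]
tcp_rot: [0.34, 3.121, 0.001]
wrist_force: [0.5, -0.6, -2.8]
width: 0.319
```

```bash
python3 -m creep '[{"slide":[0,0,0.06],"angular":[0,0,0]},{"slide":[0,0,0],"angular":[0,0,0]}]'
python3 -m creep '[{"slide":[0,0,0.06],"angular":[0,0,0]},{"slide":[0,0,0],"angular":[0,0,0]}]'
```

```text
time: 7.25
tool_pos: [0.641, 0.1194, 0.227]
tcp_rot: [0.34, 3.121, 0.001]
wrist_force: [-0.4, -0.0, -3.6]
width: 0.319
time: 7.42
tool_pos: [0.6406, 0.1194, 0.2247]
tcp_rot: [0.341, 3.123, 0.0]
wrist_force: [0.6, 0.4, -4.1]
width: 0.32
```

```bash
python3 -m creep '[{"slide":[0,0,0.04],"angular":[0,0,0]},{"slide":[0,0,0],"angular":[0,0,0]}]'
python3 -m creep '[{"slide":[0,0,0.04],"angular":[0,0,0]},{"slide":[0,0,0],"angular":[0,0,0]}]'
```

```text
time: 7.58
tool_pos: [0.6407, 0.1194, 0.2242]
tcp_rot: [0.34, 3.123, 0.0]
wrist_force: [-2.4, -0.9, 0.9]
width: 0.32
time: 7.75
tool_pos: [0.6408, 0.1194, 0.2242]
tcp_rot: [0.341, 3.123, 0.0]
wrist_force: [-3.3, -0.4, 5.9]
width: 0.321
```

```bash
python3 -m creep '[{"slide":[0,0,-0.05],"angular":[0,0,0]},{"slide":[0,0,0],"angular":[0,0,0]},{"slide":[0,0,0],"angular":[0,0,0]},{"slide":[0,0,0],"angular":[0,0,0]},{"slide":[0,0,0],"angular":[0,0,0]}]' -0.6
python3 -m creep '[{"slide":[0,0,-0.5],"angular":[0,0,0]},{"slide":[0,0,-1],"angular":[0,0,0]},{"slide":[0,0,-1],"angular":[0,0,0]},{"slide":[0,0,-1],"angular":[0,0,0]},{"slide":[0,0,-1],"angular":[0,0,0]}]'
python3 -c "
from h import *
snap('wrist','w6');snap('side','s6');print(load('w6')[2:]);snap('scene','sc6')
crop('s6',225,120,335,220,'c6',6)
"
```

```text
time: 8.17
tool_pos: [0.6406, 0.1194, 0.2236]
tcp_rot: [0.341, 3.123, 0.0]
wrist_force: [0.1, 0.1, 0.7]
width: 0.801
time: 8.58
tool_pos: [0.6405, 0.1193, 0.3382]
tcp_rot: [0.341, 3.123, 0.0]
wrist_force: [0.7, 0.6, 0.4]
width: 0.805
(array([0.64045798, 0.11934669, 0.33818733]), array([3.40568523e-01, 3.12261029e+00, 1.48575673e-04]))
```

View pics/w6.png

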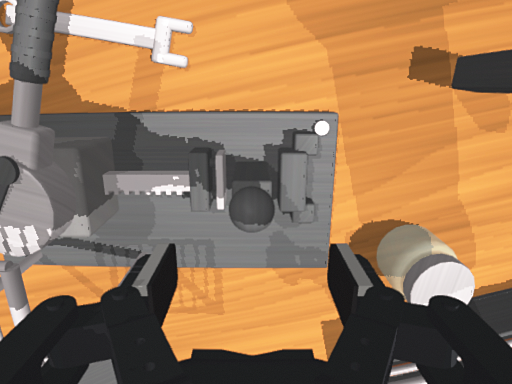

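View pics/c6.png

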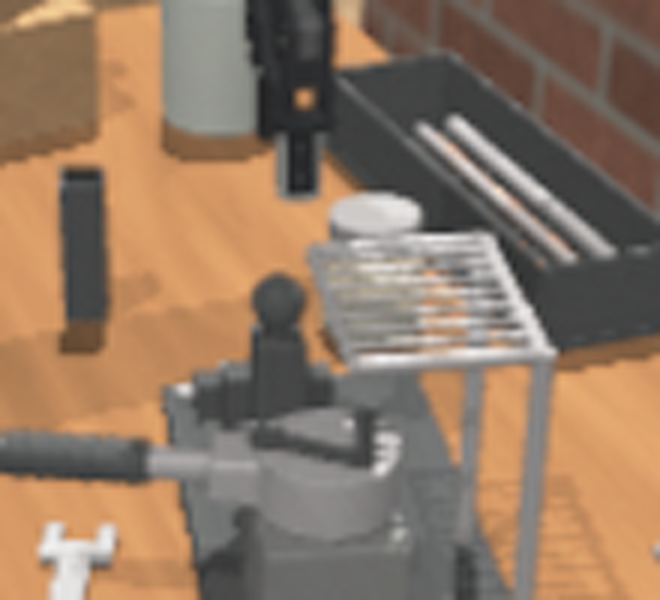

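```bash
python3 -c "
from h import *
yaw=np.radians(-12.6);X=np.array([np.cos(yaw),np.sin(yaw)]);Y=np.array([-X[1],X[0]]);O=np.array([.6217,.0465])
cl=lambda p:(np.array([(p[:2]-O)@X,(p[:2]-O)@Y])*1000).round(1)
for u,v in [(276.2,160.8),(283.3,180.3),(306.7,159.5),(317,179.2)]: print('guard',cl(pz('side','s6',u,v,.186)))
for u,v in [(286.2,188)]: print('tab',cl(pz('side','s6',u,v,.14)),cl(px('side','s6',u,v+2)),px('side','s6',u,v+2)[2])
for u,v in [(262.8,178.3),(258.7,197.5)]: print('handle scene',cl(pz('scene','scene',u,v,.106)))
s=np.array([.6217,.0465])-.085*Y; print('spindle',s)
# handle from wrist w6: grip
c=cloud('side','s6'); m=(c[...,2]>.09)&(c[...,2]<.112)
P=c[m]; q=np.stack([(P[:,:2]-O)@X,(P[:,:2]-O)@Y],1)*1000
k=(q[:,0]<-80)&(q[:,0]>-170)&(q[:,1]<30)&(q[:,1]>-140); Q=q[k]; print(len(Q),Q.mean(0),Q.min(0),Q.max(0))
d=Q.mean(0)-[0,-85]; print('angle',np.arctan2(d[1],-d[0]))
c=cloud('scene','scene'); m=(c[...,2]>.098)&(c[...,2]<.112)
P=c[m]; q=np.stack([(P[:,:2]-O)@X,(P[:,:2]-O)@Y],1)*1000
k=(q[:,0]<-75)&(q[:,0]>-170)&(q[:,1]<30)&(q[:,1]>-140); Q=q[k]; print(len(Q),Q.mean(0),Q.min(0),Q.max(0));d=Q.mean(0)-[0,-85]; print('angle',np.arctan2(d[1],-d[0]))
crop('sc6',190,160,330,265,'c7',5)
"
```

```text
guard [ -0.4 -30.4]
guard [  -0.5 -142.4]
guard [ 85.7 -33.9]
guard [  84.9 -148.1]
tab [  15.5 -104.7] [  14.9 -108.4] 0.13602554862789074
handle scene [-143.7  -45. ]
handle scene [-64.7 -63.8]
spindle [ 0.60315782 -0.03645292]
189 [-115.73630507  -62.86286326] [-149.67663281  -77.1920188 ] [-81.69475248 -41.40814648]
angle 0.18898952532249208
111 [-112.25924322  -52.88202687] [-152.47822721  -69.05636263] [-75.17440858 -37.08965281]
angle 0.27866119685300217
```

View pics/c7.png

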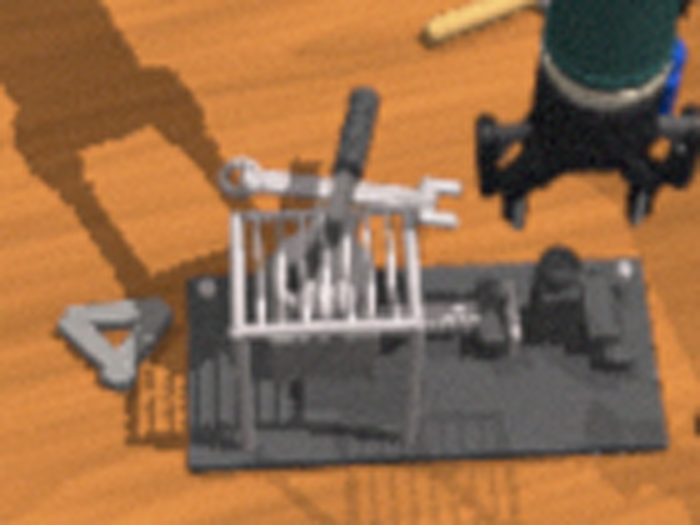

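```bash
cat >> h.py <<'E'
YAW=np.radians(-12.6);X=np.array([np.cos(YAW),np.sin(YAW),0]);Y=np.array([-X[1],X[0],0]);O=np.array([.6217,.0465,0])
Cw=np.stack([X,Y,[0,0,1.]],1)
def tc(p): return (Cw.T@(np.asarray(p)-O)*1000)     # world->clamp mm
def tw(p): return O+Cw@(np.asarray(p)/1000)
def info(tip=None,L=.173):
    s=bot.read_state();M=R.from_rotvec(s['tcp_rot']).as_matrix();P=s['tool_pos']
    t=P+M[:,2]*L; Mc=Cw.T@M
    print('t',round(s['time'],2),'tcp clamp',tc(P).round(1),'tip',tc(t).round(1),'tilt',np.degrees(np.arctan2(Mc[0,2],-Mc[2,2])).round(1),'lat',np.degrees(np.arcsin(Mc[1,2])).round(1),'ytool',np.degrees(np.arctan2(Mc[1,1],Mc[0,1])).round(1),'F',(Cw.T@s['wrist_force']).round(1),'w',round(s['width'],3))
    print('q',np.round(s['q'],2))
    if tip is not None:
        d=M.T@(tw(tip)-t); print('shares of 25mm',(d/.025).round(2))
E
python3 -m creep '[{"slide":[0.8,0,0],"angular":[0,0,0]},{"slide":[1,0,0],"angular":[0,0,0]},{"slide":[1,0,0],"angular":[0,0,0]},{"slide":[1,0,0],"angular":[0,0,0]},{"slide":[1,0,0],"angular":[0,0,0]}]' 1 40
python3 -m creep '[{"slide":[1,-0.4,0],"angular":[0,0,0]},{"slide":[0.5,-0.8,0],"angular":[0,-1,0]},{"slide":[0,-0.8,0],"angular":[0,-1,0]},{"slide":[0,-0.8,0],"angular":[0,-1,0]},{"slide":[0,-0.8,0],"angular":[0,-1,0]}]'
python3 -m creep '[{"slide":[0,-0.8,0],"angular":[0,-1,0]},{"slide":[0,-0.8,0],"angular":[0,-1,0]},{"slide":[0,-0.8,0],"angular":[0,-1,0]},{"slide":[0,-0.8,0],"angular":[0,-1,0]},{"slide":[0,-0.8,0],"angular":[0,-1,0]}]'
python3 -c "
from h import *
info([-40,-128,200])"
```

```text
time: 9.15
tool_pos: [0.5216, 0.1452, 0.3346]
tcp_rot: [-0.341, -3.12, 0.001]
wrist_force: [0.1, 0.3, 0.7]
width: 0.091
time: 9.57
tool_pos: [0.4661, 0.0649, 0.335]
tcp_rot: [0.309, 2.846, -0.045]
wrist_force: [0.5, -0.8, 0.7]
width: -0.004
time: 9.98
tool_pos: [0.4447, -0.0329, 0.335]
tcp_rot: [0.272, 2.5, -0.09]
wrist_force: [0.5, -0.1, -0.8]
width: -0.005
t 9.98 tcp clamp [-155.5 -116.1  335. ] tip [ -53.6 -115.9  195.2] tilt 36.1 lat 0.1 ytool 90.2 F [ 0.5 -0.  -0.8] w -0.005
q [-0.1  -0.31  2.36 -0.15  0.47 -1.35]
shares of 25mm [-0.55 -0.49  0.16]
```

```bash
python3 -m creep '[{"slide":[0,-0.49,0],"angular":[0,-1,0]},{"slide":[0,0,0],"angular":[0,0,0]},{"slide":[0,0,0],"angular":[0,0,0]}]'
python3 -c "
from h import *
snap('wrist','w7')
info([-40,-128,160])"
```

```text
time: 10.23
tool_pos: [0.442, -0.0445, 0.3348]
tcp_rot: [0.268, 2.435, -0.097]
wrist_force: [0.1, 0.1, -0.1]
width: 0.003
t 10.28 tcp clamp [-155.  -127.5  335.3] tip [ -44.2 -127.3  202.4] tilt 39.8 lat 0.1 ytool 90.1 F [0.1 0.4 0.5] w -0.003
q [-0.13 -0.33  2.39 -0.14  0.39 -1.38]
shares of 25mm [ 0.96 -0.03  1.41]
```

View pics/w7.png

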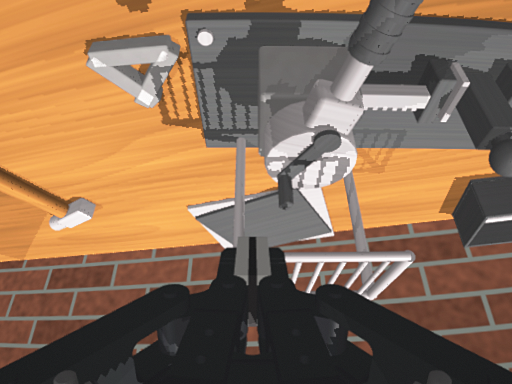

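```bash
python3 -c "
from h import *
for u,v,z in [(287,204,.14),(326,141,.12),(356,80,.104),(385,35,.107)]: print(u,v,tc(pz('wrist','w7',u,v,z)).round(1),tc(px('wrist','w7',u,v)).round(1))
crop('w7',230,70,400,250,'c8',4)
for t in (.2,.23,.26,.3):
  h=np.array([-np.cos(t),np.sin(t)]); a=-t-.3; pv=28*h; print(t,'pivot',pv-[0,85],'tab',pv+48*np.array([np.cos(a),np.sin(a)])-[0,85],'tight',pv+48*np.array([np.cos(.3-t),np.sin(.3-t)])-[0,85],'grip',120*h-[0,85])
"
```

```text
287 204 [   8.9 -103.   140. ] [  10.3 -102.8  139.2]
326 141 [-34.4 -80.9 120. ] [-29.6 -79.4 115.6]
356 80 [-69.2 -67.5 104. ] [-68.6 -67.2 103.2]
385 35 [-99.7 -60.6 107. ] [-99.4 -60.5 106.6]
0.2 pivot [-27.44186418 -79.43725874] tab [  14.68209879 -102.44968459] tight [ 20.31833575 -74.64525474] grip [-117.60798934  -61.1596803 ]
0.23 pivot [-27.26265906 -78.61662934] tab [  14.15208032 -102.88222972] tight [ 20.61978895 -75.25937267] grip [-116.8399674   -57.64269718]
0.26 pivot [-27.05891939 -77.80174455] tab [  13.60932594 -103.29868205] tight [ 20.90268573 -75.88225651] grip [-115.96679738  -54.15033377]
0.3 pivot [-26.7494217  -76.72543421] tab [  12.86668782 -103.82827294] tight [ 21.2505783  -76.72543421] grip [-114.6403787  -49.5375752]
```

View pics/c8.png

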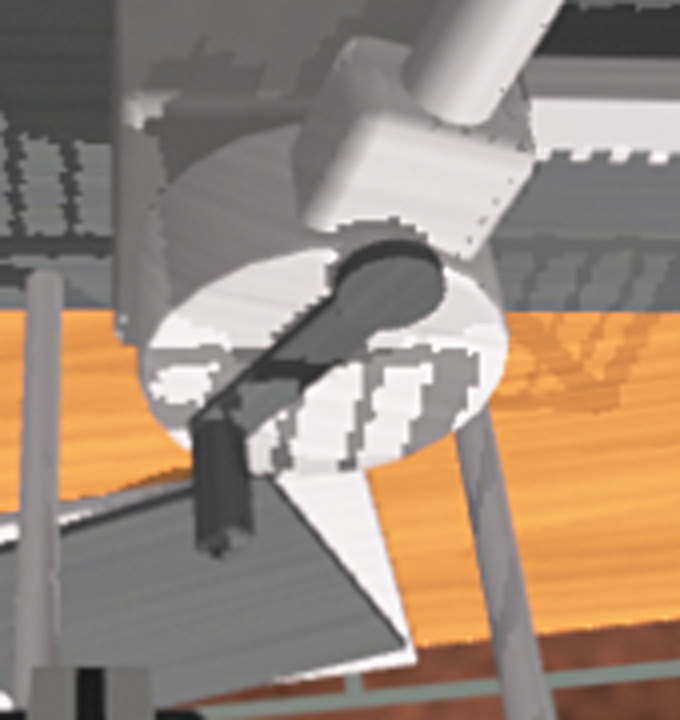

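```bash
python3 -m creep '[{"slide":[0.45,-0.1,0.98],"angular":[0,0,0]},{"slide":[0.45,0,0.98],"angular":[0,0,0]},{"slide":[0,0,0],"angular":[0,0,0]},{"slide":[0,0,0],"angular":[0,0,0]}]'
python3 -c "
from h import *
info([18,-130,124])"
```

```text
time: 10.62
tool_pos: [0.4561, -0.0489, 0.2822]
tcp_rot: [0.264, 2.438, -0.096]
wrist_force: [0.1, 0.1, 0.2]
width: -0.0
t 10.62 tcp clamp [-140.8 -129.3  282.2] tip [ -30.4 -128.9  149. ] tilt 39.6 lat 0.1 ytool 90.2 F [0.1 0.1 0.2] w -0.0
q [-0.14 -0.21  2.42 -0.19  0.25 -1.33]
shares of 25mm [-0.85 -0.05  2.  ]
```

```bash
python3 -m creep '[{"slide":[-0.3,-0.05,0.66],"angular":[0,0,0]},{"slide":[-0.3,0,0.67],"angular":[0,0,0]},{"slide":[-0.25,0,0.67],"angular":[0,0,0]},{"slide":[0,0,0],"angular":[0,0,0]},{"slide":[0,0,0],"angular":[0,0,0]}]'
python3 -c "
from h import *
snap('wrist','w8');snap('side','s8');crop('s8',225,120,335,220,'c9',6)
info([18,-130,124])"
```

```text
time: 11.03
tool_pos: [0.5045, -0.0611, 0.2607]
tcp_rot: [0.264, 2.431, -0.096]
wrist_force: [-0.1, -0.5, 0.7]
width: 0.006
t 11.13 tcp clamp [ -91.8 -130.7  260.6] tip [  19.5 -130.3  128.2] tilt 40.1 lat 0.1 ytool 90.2 F [ 0.5  0.6 -0.4] w 0.003
q [-0.16 -0.07  2.35 -0.23  0.17 -1.3 ]
shares of 25mm [0.15 0.01 0.09]
```

View pics/w8.png

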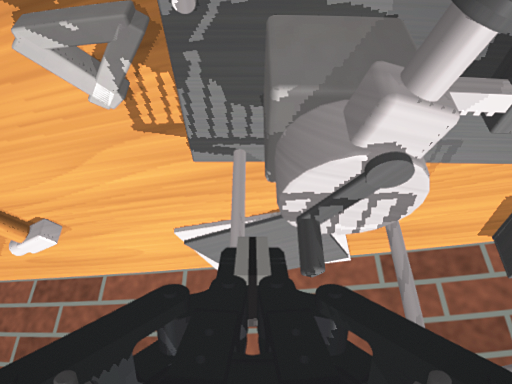

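View pics/c9.png

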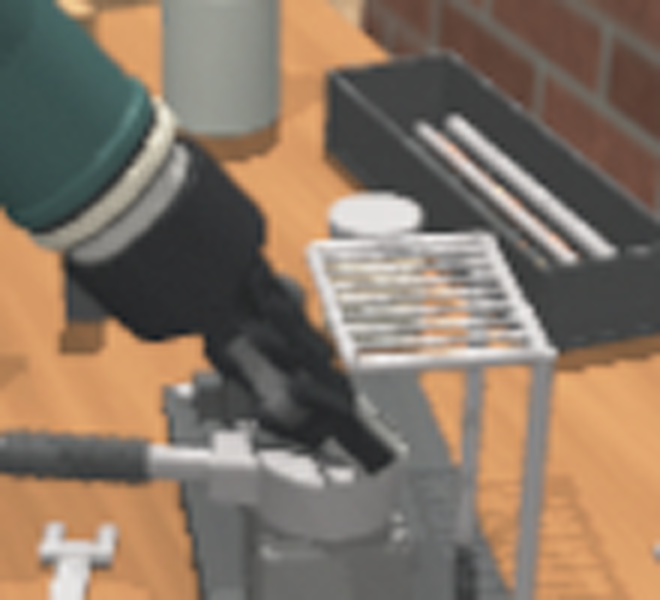

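```bash
python3 -m creep '[{"slide":[0.12,0,0.07],"angular":[0,0,0]},{"slide":[0,0.3,0],"angular":[0,0,0]},{"slide":[0,0.3,0],"angular":[0,0,0]},{"slide":[0,0.3,0],"angular":[0,0,0]},{"slide":[0,0,0],"angular":[0,0,0]}]'
python3 -c "
from h import *
snap('wrist','w9');info()"
```

```text
time: 11.55
tool_pos: [0.5069, -0.0383, 0.2568]
tcp_rot: [0.263, 2.43, -0.096]
wrist_force: [-0.0, 0.3, 0.8]
width: -0.001
t 11.6 tcp clamp [ -93.6 -108.1  256.7] tip [  17.7 -107.7  124.3] tilt 40.0 lat 0.1 ytool 90.2 F [-0.2  0.1  0.5] w 0.002
q [-0.1  -0.06  2.34 -0.44  0.18 -1.04]
```

View pics/w9.png

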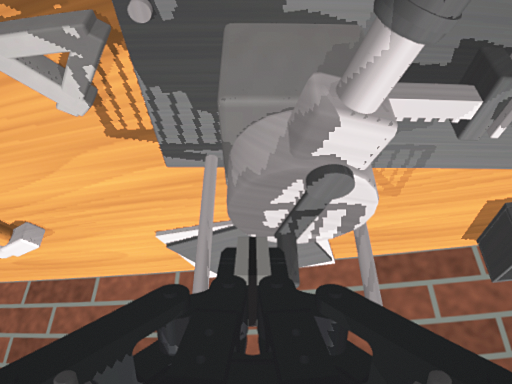

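```bash
python3 -m creep '[{"slide":[0,0.25,0],"angular":[0,0,0]},{"slide":[0,0.25,0],"angular":[0,0,0]},{"slide":[0,0,0],"angular":[0,0,0]}]'
python3 -c "
from h import *
snap('wrist','w10');info()"
```

```text
time: 11.85
tool_pos: [0.5097, -0.0266, 0.2566]
tcp_rot: [0.264, 2.431, -0.096]
wrist_force: [0.0, -0.1, 0.4]
width: 0.001
t 11.9 tcp clamp [-93.3 -96.  256.5] tip [ 17.9 -95.6 124.1] tilt 40.0 lat 0.1 ytool 90.2 F [0.7 0.1 0. ] w -0.0
q [-0.07 -0.05  2.34 -0.54  0.19 -0.93]
```

View pics/w10.png

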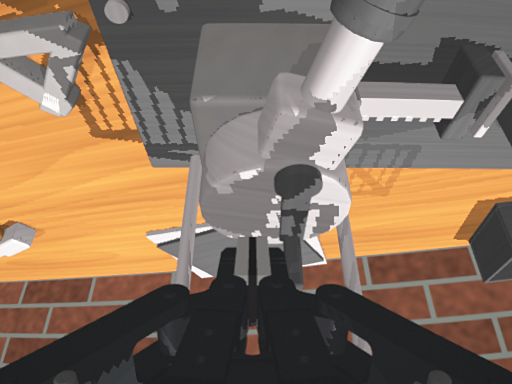

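```bash
python3 -m creep '[{"slide":[0,0.16,0],"angular":[0,0,0]},{"slide":[0,0,0],"angular":[0,0,0]},{"slide":[0,0,0],"angular":[0,0,0]}]'
python3 -c "
from h import *
info()"
python3 -m creep '[{"slide":[0,-0.5,0],"angular":[0,0,0]},{"slide":[0,-0.3,0],"angular":[0,0,0]},{"slide":[0,0,0],"angular":[0,0,0]}]'
python3 -c "
from h import *
snap('wrist','w11');info()"
```

```text
time: 12.15
tool_pos: [0.5105, -0.0235, 0.2563]
tcp_rot: [0.266, 2.432, -0.097]
wrist_force: [-1.6, -1.4, 0.3]
width: -0.004
t 12.15 tcp clamp [-93.3 -92.6 256.3] tip [ 17.8 -92.4 123.7] tilt 40.0 lat 0.1 ytool 90.1 F [-1.2 -1.7  0.3] w -0.004
q [-0.06 -0.05  2.34 -0.56  0.19 -0.9 ]
time: 12.4
tool_pos: [0.5061, -0.0436, 0.2562]
tcp_rot: [0.267, 2.431, -0.097]
wrist_force: [0.2, -0.2, 0.1]
width: 0.003
t 12.45 tcp clamp [ -93.1 -112.7  256.3] tip [  18.1 -112.6  123.7] tilt 40.0 lat 0.1 ytool 90.1 F [-0.5  0.2  0.1] w 0.001
q [-0.11 -0.06  2.35 -0.42  0.17 -1.08]
```

View pics/w11.png

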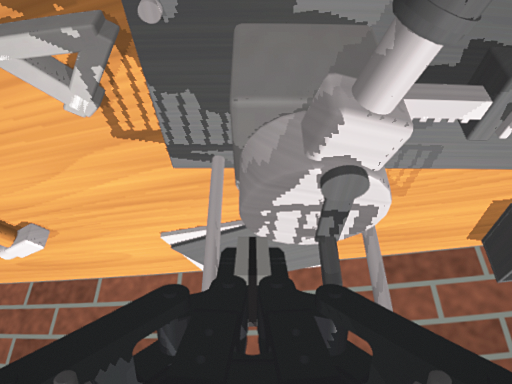

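```bash
python3 -m creep '[{"slide":[0.25,-0.1,-0.66],"angular":[0,0,0]},{"slide":[0.3,0,-0.67],"angular":[0,0,0]},{"slide":[0.3,0,-0.67],"angular":[0,0,0]},{"slide":[-0.2,0,-1],"angular":[0,0,0]},{"slide":[-0.2,0,-1],"angular":[0,0,0]}]'
python3 -c "
from h import *
snap('wrist','w12');info();crop('w12',200,70,400,250,'c10',4)
print(tc(pz('wrist','w11',332,283,.14)))"
```

```text
time: 12.87
tool_pos: [0.4332, -0.0288, 0.3247]
tcp_rot: [0.265, 2.435, -0.096]
wrist_force: [0.4, -0.1, 0.3]
width: 0.004
t 12.92 tcp clamp [-166.6 -114.3  330.5] tip [ -54.6 -113.8  198.7] tilt 40.4 lat 0.2 ytool 90.2 F [0.8 0.9 3. ] w 0.001
q [-0.09 -0.35  2.41 -0.22  0.38 -1.27]
[  7.84934317 -79.00620649 140.        ]
```

View pics/w12.png

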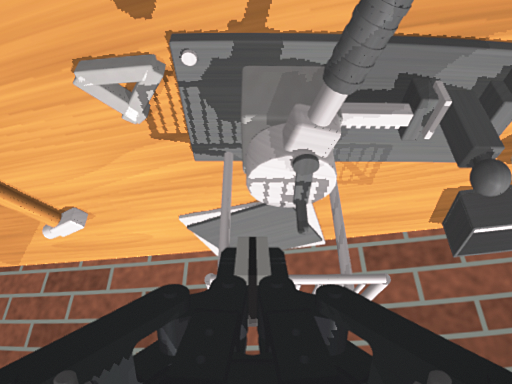

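```bash
python3 -c "
from h import *
for u,v,z in [(303,229,.14),(306,160,.12),(325,107,.104),(355,62,.107)]: print(tc(pz('wrist','w12',u,v,z)).round(1),tc(px('wrist','w12',u,v)).round(1))
"
```

```text
[ 15.6 -76.4 140. ] [ 17.5 -76.1 139. ]
[-39.8 -80.  120. ] [-34.1 -78.8 115.4]
[-69.4 -71.3 104. ] [-68.  -70.8 102.5]
[-102.4  -62.2  107. ] [-101.4  -61.7  105.6]
```

View pics/c10.png

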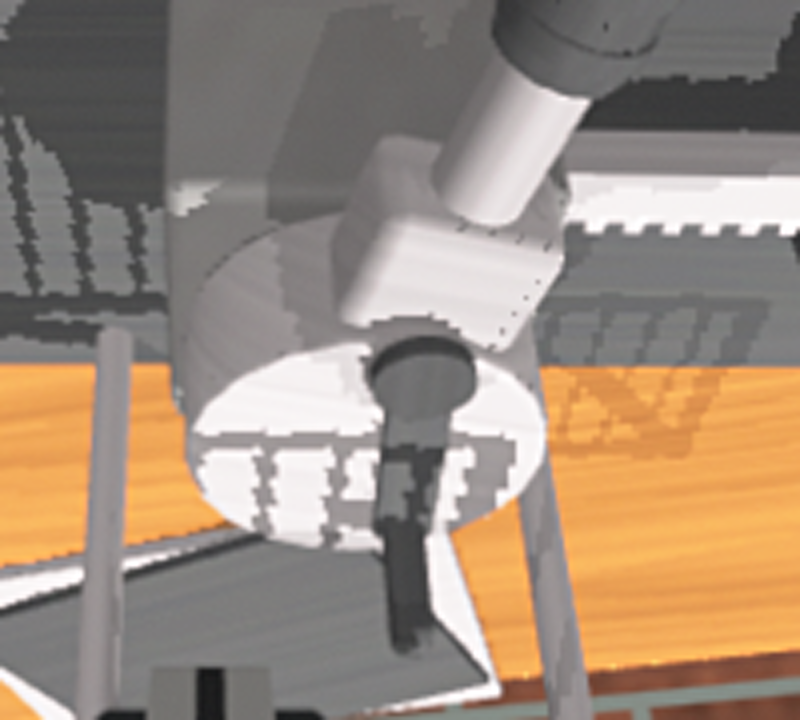

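The lever is flipped: its tab is now near (18,-76) mm, on the jaws' side, and the handle is still at about 0.24 rad. Next I'll bring the tool upright and straddle the grip.

```bash
python3 -m creep '[{"slide":[0,0.2,0],"angular":[0,1,0]},{"slide":[0,0.2,0],"angular":[0,1,0]},{"slide":[0,0.2,0],"angular":[0,1,0]},{"slide":[0,0.25,0],"angular":[0,1,0]},{"slide":[0,0.25,0],"angular":[0,1,0]}]' 0.1
python3 -m creep '[{"slide":[0,0.25,0],"angular":[0,1,0]},{"slide":[0,0.25,0],"angular":[0,1,0]},{"slide":[0,0.25,0],"angular":[0,1,0]},{"slide":[0,0.25,0],"angular":[0,1,0]},{"slide":[0,0.25,0],"angular":[0,1,0]}]'
python3 -m creep '[{"slide":[-0.9,0,0],"angular":[0,0,0]},{"slide":[-0.9,0,0],"angular":[0,0,0]},{"slide":[0,0,0],"angular":[0,0,0.9]},{"slide":[0,0,0],"angular":[0,0,0.9]},{"slide":[0,0,0],"angular":[0,0,0.9]}]'
python3 -m creep '[{"slide":[0,0,0],"angular":[0,0,0.8]},{"slide":[0,0,0],"angular":[0,0,0]},{"slide":[0,0,0],"angular":[0,0,0]}]'
python3 -c "
from h import *
snap('wrist','w13')
info([-116.5,-56.5,70])"
```

```text
time: 13.33
tool_pos: [0.4408, -0.0021, 0.326]
tcp_rot: [0.303, 2.78, -0.054]
wrist_force: [0.2, -0.4, 0.3]
width: 0.451
time: 13.75
tool_pos: [0.4478, 0.0285, 0.3258]
tcp_rot: [-0.341, -3.121, 0.001]
wrist_force: [0.6, -0.1, -0.1]
width: 0.446
time: 14.17
tool_pos: [0.4921, 0.0184, 0.3254]
tcp_rot: [0.638, 3.076, -0.002]
wrist_force: [-0.3, -0.1, 0.0]
width: 0.452
time: 14.42
tool_pos: [0.4915, 0.0185, 0.3255]
tcp_rot: [0.716, 3.058, -0.001]
wrist_force: [-0.6, 0.4, 0.3]
width: 0.451
t 14.47 tcp clamp [-121.   -55.8  325.5] tip [-120.9  -55.9  152.5] tilt 0.0 lat -0.0 ytool 76.2 F [-0.2 -0.   0.3] w 0.451
q [-0.01 -0.02  2.07 -0.    1.09 -1.12]
shares of 25mm [-0.18  0.02  3.3 ]
```

View pics/w13.png

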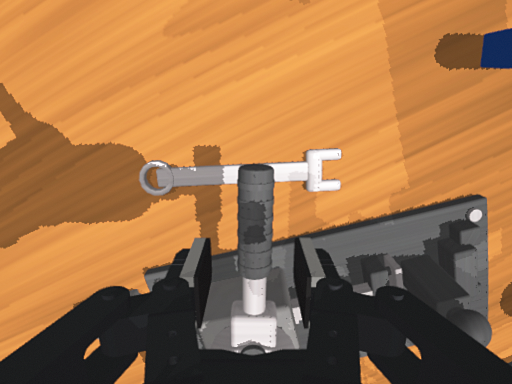

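```bash
python3 -m creep '[{"slide":[-0.18,0,0.8],"angular":[0,0,0]},{"slide":[0,0,0.9],"angular":[0,0,0]},{"slide":[0,0,0.8],"angular":[0,0,0]},{"slide":[0,0,0.7],"angular":[0,0,0]},{"slide":[0,0,0],"angular":[0,0,0]}]'
python3 -c "
from h import *
snap('wrist','w14')
info([-116.5,-56.5,70])"
```

```text
time: 14.88
tool_pos: [0.4932, 0.0164, 0.2419]
tcp_rot: [-0.716, -3.052, 0.003]
wrist_force: [-1.0, 0.5, -0.7]
width: 0.445
t 14.93 tcp clamp [-118.   -57.2  243.7] tip [-118.8  -57.4   70.7] tilt -0.3 lat -0.1 ytool 76.2 F [-0.  -0.6  0.3] w 0.451
q [-0.02  0.09  2.13 -0.    0.93 -1.13]
shares of 25mm [-0.08  0.06  0.03]
```

View pics/w14.png

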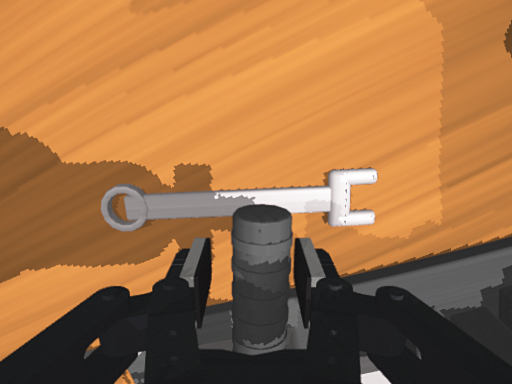

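```bash
python3 -m creep '[{"slide":[-0.01,-0.335,0],"angular":[0,0,-1]},{"slide":[-0.01,-0.335,0],"angular":[0,0,-1]},{"slide":[-0.01,-0.335,0],"angular":[0,0,-1]},{"slide":[-0.01,-0.335,0],"angular":[0,0,-1]},{"slide":[-0.01,-0.335,0],"angular":[0,0,-1]}]'
python3 -c "
from h import *
info()"
python3 -m creep '[{"slide":[-0.01,-0.335,0],"angular":[0,0,-1]},{"slide":[-0.01,-0.335,0],"angular":[0,0,-1]},{"slide":[-0.01,-0.335,0],"angular":[0,0,-1]},{"slide":[-0.01,-0.335,0],"angular":[0,0,-1]},{"slide":[-0.01,-0.335,0],"angular":[0,0,-1]}]'
python3 -m creep '[{"slide":[-0.01,-0.335,0],"angular":[0,0,-1]},{"slide":[-0.01,-0.17,0],"angular":[0,0,-0.5]},{"slide":[0,0,0],"angular":[0,0,0]}]'
python3 -c "
from h import *
snap('wrist','w15');snap('side','s15');snap('scene','sc15')
info(); crop('s15',225,120,335,220,'c11',6);crop('sc15',190,160,330,265,'c12',5)"
```

```text
time: 15.35
tool_pos: [0.484, -0.0237, 0.2473]
tcp_rot: [0.17, 3.134, 0.0]
wrist_force: [0.4, 1.5, -1.4]
width: 0.45
t 15.35 tcp clamp [-119.1  -98.6  247.3] tip [-118.6  -98.5   74.3] tilt 0.1 lat 0.0 ytool 96.4 F [ 0.   1.5 -1.4] w 0.45
q [-0.1   0.06  2.15  0.    0.92 -1.56]
time: 15.77
tool_pos: [0.4865, -0.0655, 0.2474]
tcp_rot: [-0.376, 3.116, -0.001]
wrist_force: [1.1, 0.1, 0.4]
width: 0.446
time: 16.02
tool_pos: [0.4906, -0.078, 0.2475]
tcp_rot: [-0.534, 3.093, -0.002]
wrist_force: [0.4, -0.5, 0.2]
width: 0.453
t 16.17 tcp clamp [-101.7 -149.5  246.7] tip [-101.4 -149.5   73.7] tilt 0.1 lat 0.0 ytool 122.1 F [-0.3  0.7 -1.3] w 0.451
q [-0.21  0.08  2.13 -0.    0.93 -2.12]
```

View pics/w15.png

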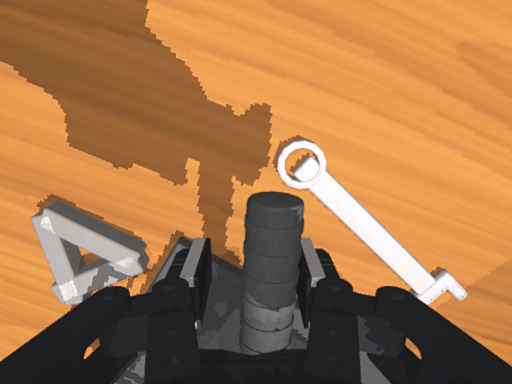

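View pics/c11.png

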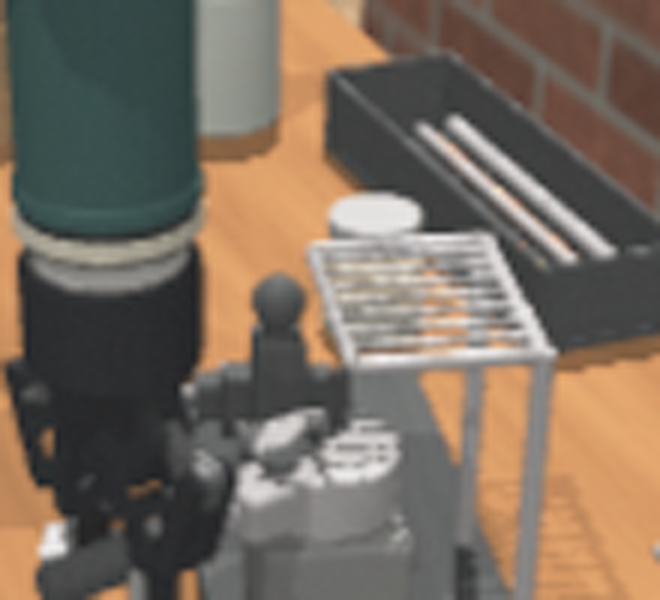

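View pics/c12.png

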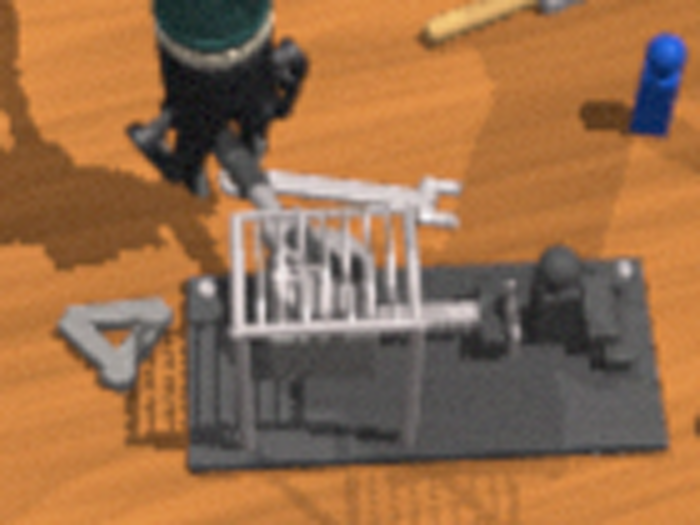

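Free-wheeling is confirmed: the jaw plate stayed at crop (512,310), the same as before the swing. The handle is at about -0.49 rad. First driving stroke now.

```bash
for i in 1; do :; done
python3 -m creep '[{"slide":[-0.008,0.268,0],"angular":[0,0,0.8]},{"slide":[-0.008,0.268,0],"angular":[0,0,0.8]},{"slide":[-0.008,0.268,0],"angular":[0,0,0.8]},{"slide":[-0.008,0.268,0],"angular":[0,0,0.8]},{"slide":[-0.008,0.268,0],"angular":[0,0,0.8]}]'
python3 -m creep '[{"slide":[-0.008,0.268,0],"angular":[0,0,0.8]},{"slide":[-0.008,0.268,0],"angular":[0,0,0.8]},{"slide":[-0.008,0.268,0],"angular":[0,0,0.8]},{"slide":[-0.008,0.268,0],"angular":[0,0,0.8]},{"slide":[-0.008,0.268,0],"angular":[0,0,0.8]}]'
python3 -c "
from h import *
info()"
python3 -m creep '[{"slide":[-0.008,0.268,0],"angular":[0,0,0.8]},{"slide":[-0.008,0.268,0],"angular":[0,0,0.8]},{"slide":[-0.008,0.268,0],"angular":[0,0,0.8]},{"slide":[-0.008,0.268,0],"angular":[0,0,0.8]},{"slide":[-0.008,0.268,0],"angular":[0,0,0.8]}]'
python3 -m creep '[{"slide":[-0.008,0.268,0],"angular":[0,0,0.8]},{"slide":[-0.008,0.268,0],"angular":[0,0,0.8]},{"slide":[-0.008,0.268,0],"angular":[0,0,0.8]},{"slide":[-0.008,0.268,0],"angular":[0,0,0.8]},{"slide":[-0.008,0.268,0],"angular":[0,0,0.8]}]'
python3 -c "
from h import *
snap('wrist','w16');snap('side','s16');snap('scene','sc16')
info(); crop('s16',225,120,335,220,'c13',6);crop('sc16',190,160,330,265,'c14',5)"
```

```text
time: 16.58
tool_pos: [0.483, -0.0444, 0.2462]
tcp_rot: [-0.094, 3.139, -0.003]
wrist_force: [-0.4, -3.2, -0.6]
width: 0.45
time: 17.0
tool_pos: [0.4856, -0.011, 0.2462]
tcp_rot: [0.344, 3.122, -0.002]
wrist_force: [0.5, -3.8, 0.0]
width: 0.448
t 17.0 tcp clamp [-120.3  -85.8  246.2] tip [-120.1  -86.1   73.2] tilt 0.1 lat -0.1 ytool 90.0 F [ 1.3 -3.6  0. ] w 0.448
q [-0.07  0.07  2.15 -0.    0.92 -1.42]
time: 17.42
tool_pos: [0.4973, 0.0203, 0.2461]
tcp_rot: [0.775, 3.044, -0.002]
wrist_force: [-0.4, -4.0, 0.2]
width: 0.451
time: 17.83
tool_pos: [0.517, 0.047, 0.246]
tcp_rot: [1.191, 2.907, -0.003]
wrist_force: [-1.5, -3.6, 0.6]
width: 0.448
t 17.98 tcp clamp [-102.2  -21.9  245.9] tip [-102.2  -21.9   72.9] tilt 0.0 lat 0.0 ytool 58.3 F [ 0.2 -1.1  0.5] w 0.448
q [ 0.04  0.13  2.08 -0.    0.93 -0.75]
```

View pics/w16.png

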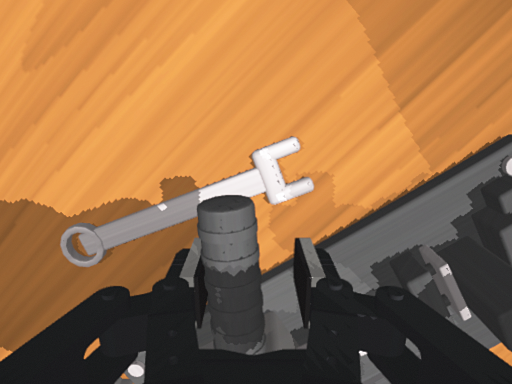

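View pics/c14.png

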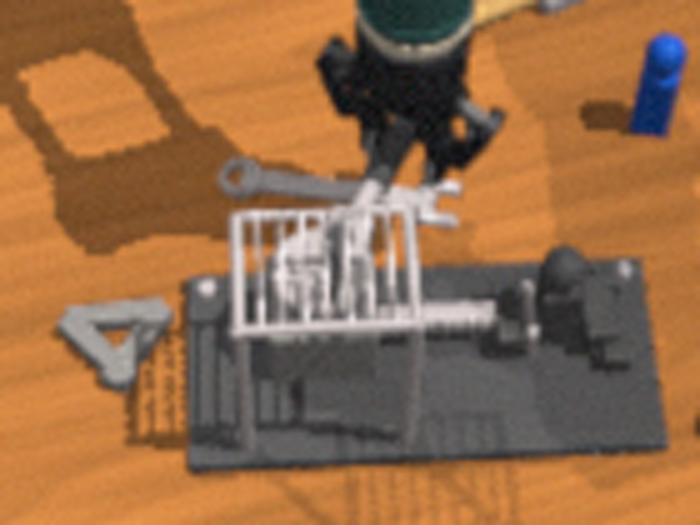

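```bash
python3 -m creep '[{"slide":[-0.01,-0.335,0],"angular":[0,0,-1]},{"slide":[-0.01,-0.335,0],"angular":[0,0,-1]},{"slide":[-0.01,-0.335,0],"angular":[0,0,-1]},{"slide":[-0.01,-0.335,0],"angular":[0,0,-1]},{"slide":[-0.01,-0.335,0],"angular":[0,0,-1]}]'
python3 -m creep '[{"slide":[-0.01,-0.335,0],"angular":[0,0,-1]},{"slide":[-0.01,-0.335,0],"angular":[0,0,-1]},{"slide":[-0.01,-0.335,0],"angular":[0,0,-1]},{"slide":[-0.01,-0.335,0],"angular":[0,0,-1]},{"slide":[-0.01,-0.335,0],"angular":[0,0,-1]}]'
python3 -m creep '[{"slide":[-0.01,-0.335,0],"angular":[0,0,-1]},{"slide":[-0.01,-0.335,0],"angular":[0,0,-1]},{"slide":[-0.01,-0.335,0],"angular":[0,0,-1]},{"slide":[-0.01,-0.335,0],"angular":[0,0,-1]},{"slide":[-0.01,-0.335,0],"angular":[0,0,-1]}]'
python3 -m creep '[{"slide":[-0.01,-0.335,0],"angular":[0,0,-1]},{"slide":[0,0,0],"angular":[0,0,0]}]'
python3 -c "
from h import *
info()
snap('scene','sc17')
p=load('sc17')[0][210:245,275:325];q=load('sc15')[0][210:245,275:325]
a=np.vstack([cv2.resize(x,(800,290),interpolation=cv2.INTER_CUBIC) for x in (q,p)]);cv2.imwrite('pics/c15.png',a[:,:,::-1])"
```

```text
time: 18.4
tool_pos: [0.4931, 0.0126, 0.2459]
tcp_rot: [0.658, 3.071, 0.001]
wrist_force: [1.2, 0.5, -0.5]
width: 0.451
time: 18.82
tool_pos: [0.4825, -0.0278, 0.2459]
tcp_rot: [0.115, 3.138, 0.001]
wrist_force: [1.4, 0.6, 0.8]
width: 0.45
time: 19.23
tool_pos: [0.4864, -0.0693, 0.2459]
tcp_rot: [-0.432, 3.111, 0.001]
wrist_force: [1.3, 1.8, 0.5]
width: 0.447
time: 19.4
tool_pos: [0.4894, -0.078, 0.246]
tcp_rot: [-0.536, 3.094, -0.001]
wrist_force: [0.3, -1.2, -0.1]
width: 0.449
t 19.4 tcp clamp [-102.  -150.4  246. ] tip [-101.8 -150.4   73. ] tilt 0.1 lat -0.0 ytool 122.3 F [ 0.6 -1.1 -0.1] w 0.449
q [-0.21  0.08  2.13 -0.    0.92 -2.12]
```

View pics/c15.png

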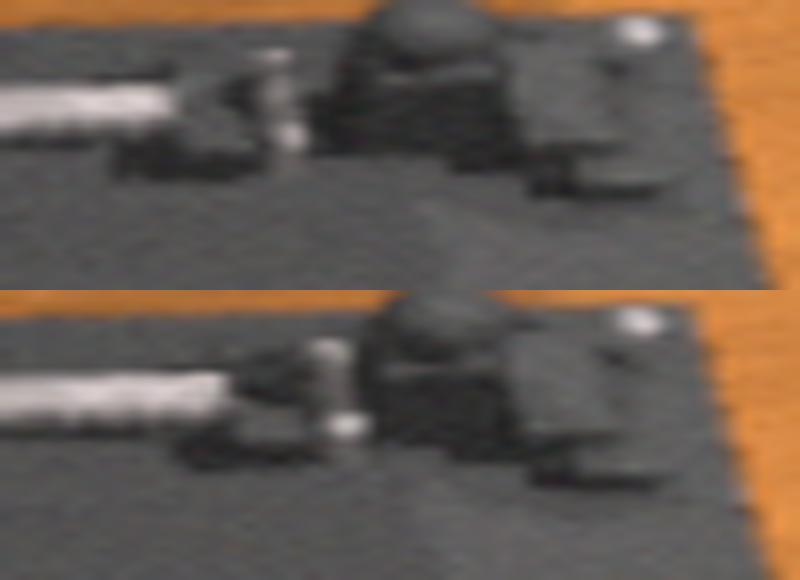

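```bash
python3 -m creep '[{"slide":[-0.008,0.268,0],"angular":[0,0,0.8]},{"slide":[-0.008,0.268,0],"angular":[0,0,0.8]},{"slide":[-0.008,0.268,0],"angular":[0,0,0.8]},{"slide":[-0.008,0.268,0],"angular":[0,0,0.8]},{"slide":[-0.008,0.268,0],"angular":[0,0,0.8]}]'
python3 -m creep '[{"slide":[-0.008,0.268,0],"angular":[0,0,0.8]},{"slide":[-0.008,0.268,0],"angular":[0,0,0.8]},{"slide":[-0.008,0.268,0],"angular":[0,0,0.8]},{"slide":[-0.008,0.268,0],"angular":[0,0,0.8]}]'
python3 -m creep '[{"slide":[-0.008,0.268,0],"angular":[0,0,0.8]},{"slide":[-0.008,0.268,0],"angular":[0,0,0.8]},{"slide":[-0.008,0.268,0],"angular":[0,0,0.8]}]'
python3 -c "
from h import *
info()"
python3 -m creep '[{"slide":[-0.008,0.268,0],"angular":[0,0,0.8]},{"slide":[-0.004,0.134,0],"angular":[0,0,0.4]}]'
python3 -c "
from h import *
info()
snap('scene','sc18')
p=load('sc18')[0][210:245,275:325];q=load('sc17')[0][210:245,275:325]
a=np.vstack([cv2.resize(x,(800,290),interpolation=cv2.INTER_CUBIC) for x in (q,p)]);cv2.imwrite('pics/c16.png',a[:,:,::-1])"
```

```text
time: 19.87
tool_pos: [0.4822, -0.0442, 0.2457]
tcp_rot: [-0.092, 3.14, -0.002]
wrist_force: [1.5, -3.9, -1.4]
width: 0.451
time: 20.2
tool_pos: [0.4836, -0.0174, 0.2457]
tcp_rot: [0.258, 3.13, -0.002]
wrist_force: [0.6, -3.5, -0.9]
width: 0.451
time: 20.45
tool_pos: [0.4884, 0.002, 0.2457]
tcp_rot: [0.519, 3.098, -0.002]
wrist_force: [1.2, -4.2, -0.6]
width: 0.451
t 20.45 tcp clamp [-120.3  -72.5  245.7] tip [-120.2  -72.7   72.7] tilt 0.0 lat -0.1 ytool 83.6 F [ 2.1 -3.9 -0.6] w 0.451
q [-0.05  0.07  2.15 -0.    0.92 -1.28]
time: 20.62
tool_pos: [0.4922, 0.0116, 0.2457]
tcp_rot: [0.648, 3.074, -0.002]
wrist_force: [0.6, -3.4, 0.9]
width: 0.445
t 20.62 tcp clamp [-118.8  -62.3  245.7] tip [-118.7  -62.6   72.7] tilt 0.0 lat -0.1 ytool 78.8 F [ 1.3 -3.2  0.9] w 0.445
q [-0.03  0.08  2.14 -0.    0.92 -1.18]
```

View pics/c16.png

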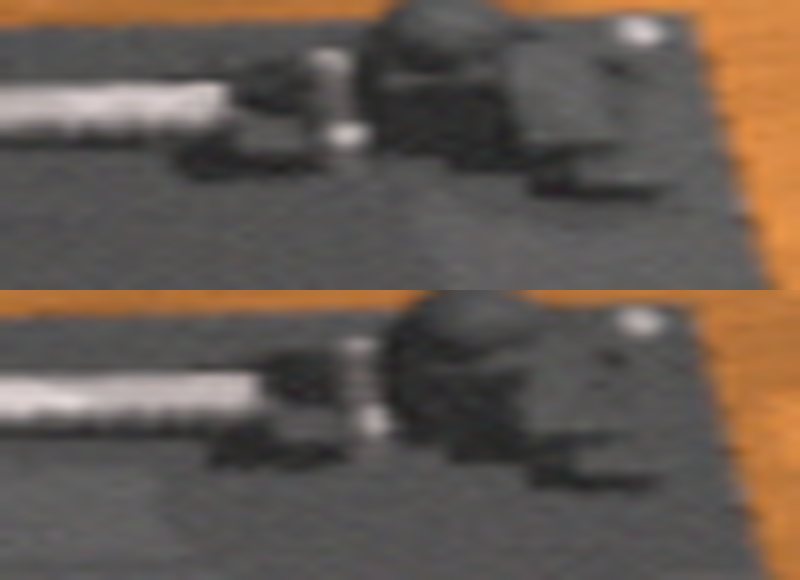

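```bash
python3 -m creep '[{"slide":[-0.008,0.268,0],"angular":[0,0,0.8]}]'
python3 -m creep '[{"slide":[-0.008,0.268,0],"angular":[0,0,0.8]}]'
python3 -m creep '[{"slide":[-0.008,0.268,0],"angular":[0,0,0.8]}]'
python3 -m creep '[{"slide":[0,0,0],"angular":[0,0,0]}]'
python3 -c "
from h import *
info()
snap('scene','sc19');snap('wrist','w19')
p=load('sc19')[0][210:245,275:325];q=load('sc18')[0][210:245,275:325]
a=np.vstack([cv2.resize(x,(800,290),interpolation=cv2.INTER_CUBIC) for x in (q,p)]);cv2.imwrite('pics/c17.png',a[:,:,::-1])"
```

```text
time: 20.75
tool_pos: [0.4948, 0.0168, 0.2456]
tcp_rot: [-0.729, -3.056, 0.004]
wrist_force: [-0.2, -6.0, 0.4]
width: 0.45
time: 20.83
tool_pos: [0.498, 0.0228, 0.2456]
tcp_rot: [-0.818, -3.033, 0.003]
wrist_force: [-0.5, -5.0, 0.2]
width: 0.45
time: 20.92
tool_pos: [0.5015, 0.0285, 0.2456]
tcp_rot: [-0.902, -3.009, 0.003]
wrist_force: [-1.0, -6.0, 0.6]
width: 0.45
time: 21.0
tool_pos: [0.5018, 0.0292, 0.2456]
tcp_rot: [-0.9, -3.009, 0.001]
wrist_force: [0.2, -2.2, 0.5]
width: 0.448
t 21.0 tcp clamp [-113.2  -43.   245.6] tip [-113.3  -43.1   72.6] tilt -0.0 lat -0.0 ytool 69.3 F [ 0.7 -2.1  0.5] w 0.448
q [ 0.01  0.1   2.12 -0.    0.93 -0.98]
```

View pics/c17.png

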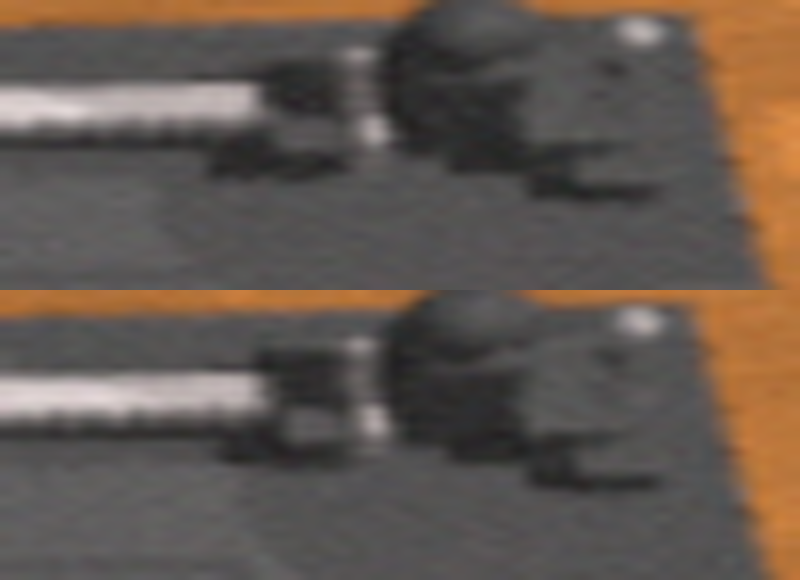

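View pics/w19.png

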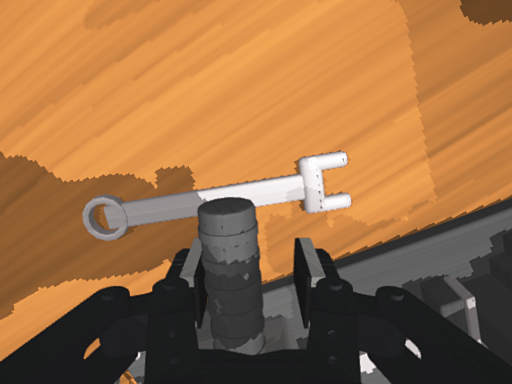

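```bash
python3 -m creep '[{"slide":[-0.008,0.234,0],"angular":[0,0,0.7]}]'
python3 -m creep '[{"slide":[-0.008,0.234,0],"angular":[0,0,0.7]}]'
python3 -m creep '[{"slide":[-0.005,0.15,0],"angular":[0,0,0.45]}]'
python3 -c "
from h import *
info()
snap('scene','sc20');snap('wrist','w20')
p=load('sc20')[0][210:245,275:325];q=load('sc19')[0][210:245,275:325]
a=np.vstack([cv2.resize(x,(800,290),interpolation=cv2.INTER_CUBIC) for x in (q,p)]);cv2.imwrite('pics/c18.png',a[:,:,::-1])"
```

```text
time: 21.18
tool_pos: [0.5045, 0.0328, 0.2455]
tcp_rot: [-0.969, -2.987, 0.003]
wrist_force: [-2.4, -6.9, 2.1]
width: 0.448
time: 21.27
tool_pos: [0.5081, 0.0375, 0.2454]
tcp_rot: [-1.045, -2.961, 0.003]
wrist_force: [-2.8, -4.4, 3.1]
width: 0.45
time: 21.35
tool_pos: [0.5107, 0.0406, 0.2454]
tcp_rot: [-1.092, -2.944, 0.003]
wrist_force: [-3.6, -4.5, 2.3]
width: 0.451
t 21.35 tcp clamp [-107.1  -30.   245.4] tip [-107.4  -30.3   72.4] tilt -0.1 lat -0.1 ytool 61.9 F [-2.5 -5.2  2.3] w 0.451
q [ 0.03  0.12  2.1  -0.    0.93 -0.83]
```

View pics/c18.png

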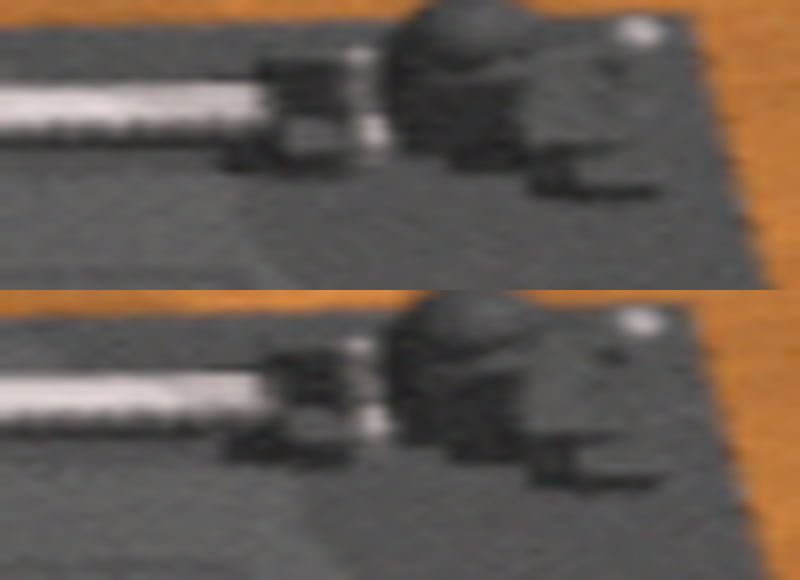

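```bash
python3 -m creep '[{"slide":[0,-0.28,0],"angular":[0,0,0]},{"slide":[0,0,0],"angular":[0,0,0]},{"slide":[0,0,-0.5],"angular":[0,0,0]},{"slide":[0,0,-0.9],"angular":[0,0,0]},{"slide":[0,0,-1],"angular":[0,0,0]}]'
python3 -m creep '[{"slide":[0,0,-1],"angular":[0,0,-1]},{"slide":[0,0,-0.5],"angular":[0,0,-1]},{"slide":[0,0,0],"angular":[0,0,-1]},{"slide":[0,0,0],"angular":[0,0,-1]},{"slide":[0,0,0],"angular":[0,0,-1]}]'
python3 -m creep '[{"slide":[0,0,0],"angular":[0,0,-1]},{"slide":[0,0,0],"angular":[0,0,-1]}]'
python3 -m creep '[{"slide":[-0.9,0.85,0],"angular":[0,0,0]},{"slide":[-0.9,0.85,0],"angular":[0,0,0]},{"slide":[-0.9,0.85,0],"angular":[0,0,0]},{"slide":[-0.9,0.85,0],"angular":[0,0,0]},{"slide":[-0.9,0.85,0],"angular":[0,0,0]}]'
python3 -m creep '[{"slide":[-0.3,0,0],"angular":[0,0,0]},{"slide":[0,0,0],"angular":[0,0,0]}]'
python3 -c "
from h import *
snap('wrist','w21');info()
crop('w21',100,100,350,280,'c19',3)"
```

```text
time: 21.87
tool_pos: [0.5058, 0.0356, 0.3047]
tcp_rot: [-1.09, -2.943, 0.0]
wrist_force: [0.6, 1.0, 0.6]
width: 0.451
time: 22.28
tool_pos: [0.5069, 0.0357, 0.3439]
tcp_rot: [0.557, 3.09, 0.002]
wrist_force: [0.0, 0.6, 0.2]
width: 0.454
time: 22.45
tool_pos: [0.5067, 0.0357, 0.3433]
tcp_rot: [0.34, 3.122, 0.002]
wrist_force: [0.5, 0.7, 0.3]
width: 0.447
time: 22.87
tool_pos: [0.641, 0.1155, 0.3432]
tcp_rot: [0.345, 3.122, 0.002]
wrist_force: [-0.4, -0.3, 0.5]
width: 0.447
time: 23.03
tool_pos: [0.6488, 0.1136, 0.3428]
tcp_rot: [0.344, 3.122, 0.001]
wrist_force: [-0.6, -0.6, 0.1]
width: 0.456
t 23.08 tcp clamp [ 10.7  70.6 342.6] tip [ 10.5  70.6 169.6] tilt -0.0 lat -0.0 ytool 90.0 F [ 0.4 -0.1  0.2] w 0.448
q [ 0.13  0.27  1.71  0.    1.16 -1.22]
```

View pics/w21.png

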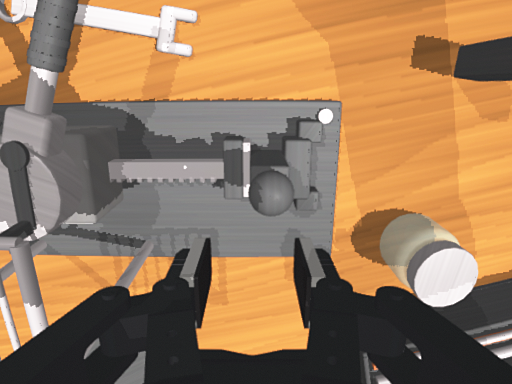

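View pics/c19.png

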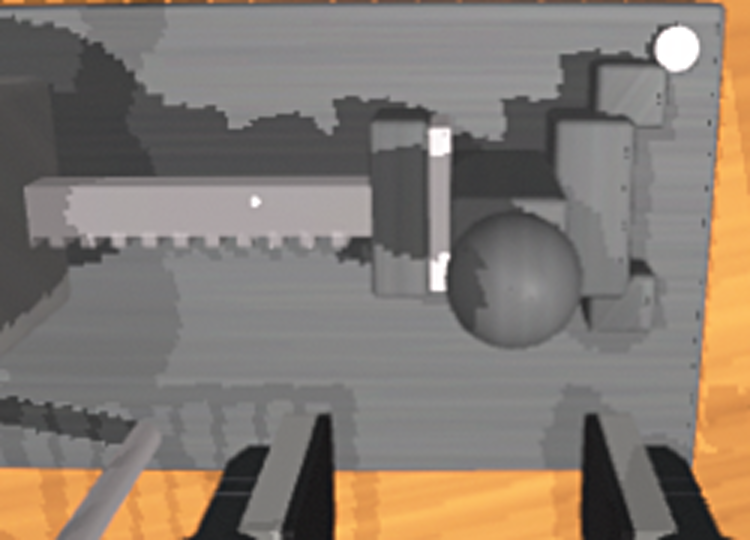

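```bash
python3 -c "
from h import *
a=cv2.resize(load('w6')[0][140:220,180:320],None,fx=5.5,fy=3.6,interpolation=cv2.INTER_CUBIC)
b=cv2.resize(load('w21')[0][130:210,210:350],None,fx=5.5,fy=3.6,interpolation=cv2.INTER_CUBIC)
cv2.imwrite('pics/c20.png',np.vstack([a,b])[:,:,::-1])
"
```

```text
(no output)
```

View pics/c20.png

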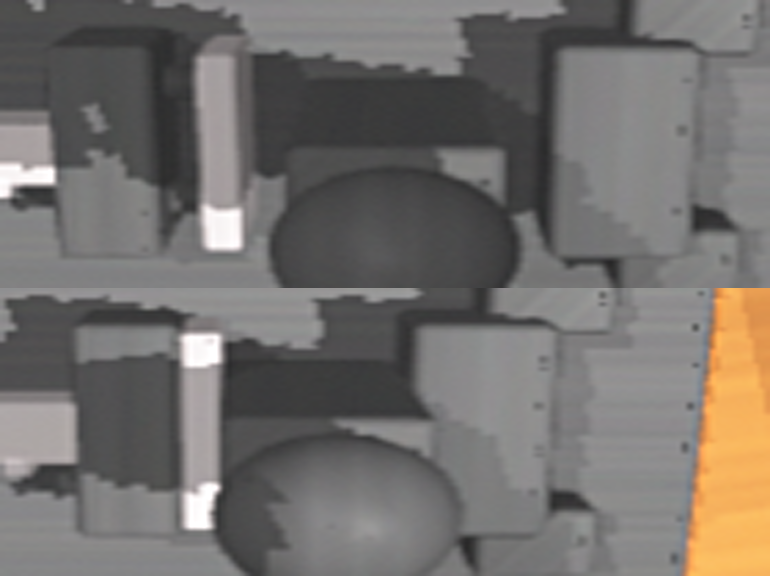

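```bash
python3 -m creep '[{"slide":[0.8,0,-0.8],"angular":[0,0,0]},{"slide":[0.9,0,-0.8],"angular":[0,0,0]},{"slide":[0.9,0,-0.5],"angular":[0,0,0]},{"slide":[0.9,0,0],"angular":[0,0,0]},{"slide":[0.9,0,0],"angular":[0,0,0]}]'
python3 -m creep '[{"slide":[0,0,0],"angular":[0,0,0]},{"slide":[0,0,0],"angular":[0,0,0]}]'
python3 -c "
from h import *
snap('scene','sc22');snap('side','s22');info()
a=load('scene')[0];b=load('sc22')[0]
cv2.imwrite('pics/c21.png',np.vstack([np.hstack([cv2.resize(x[120:310,100:480],(390,195)) for x in (a,b)]),cv2.resize(load('s22')[0][110:300,140:400],(780,390),interpolation=cv2.INTER_CUBIC)])[:,:,::-1])"
```

```text
time: 23.5
tool_pos: [0.5379, 0.1365, 0.397]
tcp_rot: [0.347, 3.12, 0.001]
wrist_force: [-0.6, 0.5, -0.6]
width: 0.455
time: 23.67
tool_pos: [0.5379, 0.1366, 0.3958]
tcp_rot: [0.346, 3.122, 0.0]
wrist_force: [1.6, 0.0, 0.5]
width: 0.455
t 23.77 tcp clamp [-99.9  70.  395.8] tip [-99.7  70.  222.8] tilt 0.0 lat 0.0 ytool 89.9 F [ 1.4 -1.1  0.7] w 0.449
q [ 0.2   0.05  1.87 -0.    1.22 -1.15]
```

View pics/c21.png

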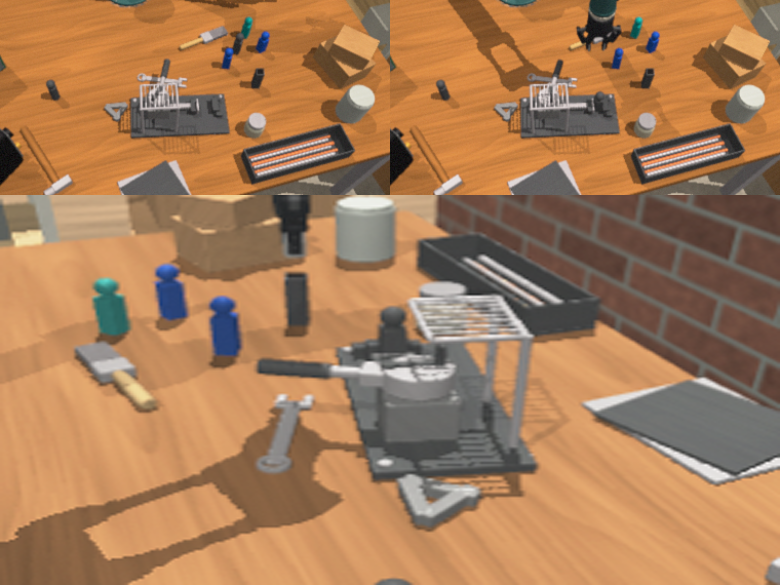

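The post is clamped and upright, the other things are where they were, and the arm is clear of everything. I'm handing in now.

```bash
python3 -c "
from h import *
print(order.finish_job())"
```

```text
the job is handed in; nothing more can be done
None
```

The job is handed in at about 24 s: the square ball-topped post stands in the clamp, held firmly.

- **Order of work:** I stood the post on the bed between the jaws and let go. Then I flipped the lever to the jaws' side under the guard with the tool slanted 40°, and swung the handle back to about -0.49 rad. The jaw did not move in the pictures during that swing. After that I made two tightening strokes.
- **Clamp hold:** In the last close view the post is square against the fixed jaw. The moving jaw's spring gap has closed from about 5.7 mm to 0.4 mm, so the springs are pressed back roughly 5.2 mm, about 21 N. The force at the grip rose from about 3.7 N to between 5 and 7 N as they took up.
- **Rack travel:** The estimates disagreed by 1 to 3 mm: the coarse scene camera gave 21.7 mm, the handle angle about 25 mm and the close wrist view about 23 mm. I relied on the close view.
- **Other things on the bench:** Nothing visibly shifted in the before-and-after pictures, compared by eye. The brush was partly hidden by the arm in the scene view, so I only saw it in the side view.

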